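# Read in the washed micro filters

## Task

Stand every micro filter that is out on the block upright on the reader's narrow raised ledge, centred across it, each with its code plate turned squarely to the reader's window, and let go; only then press the raised end of the rocker switch so that it snaps over and the reader takes its reading. With that done, snap the rocker back to how it was and stand all the filters upright inside the open caddy, leaving the other things on the block where they are.

Things in the scene. Friction and masses are not known exactly. Their poses are not given: they have to be found in the camera images.
- filter_a: Cylindrical micro filter (may be absent), upright, 95 mm tall, 120 to 195 g. Foot flange 58 mm across, 12 mm high; above it a straight body 50 mm across: grip it near the top. Origin: centre of its underside, z up. Its paper code plate (20 x 42 mm) is on its +x side; a pale pointer bar on its top runs from the centre to the rim on that same side.
- filter_b: Cylindrical micro filter (may be absent), upright, 95 mm tall, 120 to 195 g. Foot flange 58 mm across, 12 mm high; above it a straight body 50 mm across: grip it near the top. Origin: centre of its underside, z up. Its paper code plate (20 x 42 mm) is on its +x side; a pale pointer bar on its top runs from the centre to the rim on that same side.
- filter_c: Cylindrical micro filter (may be absent), upright, 95 mm tall, 120 to 195 g. Foot flange 58 mm across, 12 mm high; above it a straight body 50 mm across: grip it near the top. Origin: centre of its underside, z up. Its paper code plate (20 x 42 mm) is on its +x side; a pale pointer bar on its top runs from the centre to the rim on that same side.
- filter_a_plate (a point): Middle of the code plate of filter_a, 27 mm out along its +x and 36 mm above its underside.
- filter_b_plate (a point): Middle of the code plate of filter_b, 27 mm out along its +x and 36 mm above its underside.
- filter_c_plate (a point): Middle of the code plate of filter_c, 27 mm out along its +x and 36 mm above its underside.
- reader: Fixed code reader: a narrow raised ledge in front and, 75 mm behind the ledge's middle line, the face of a white block 115 mm high and 330 mm long with a dark window. Origin: at table level under the middle of the ledge; +x points from ledge to window, y along the ledge. A filter faces the window when its own +x points along the reader's +x.
- reader_ledge (a point): Middle of the ledge top, 40 mm above the table. The flat top is 44 mm wide (reader x) and 300 mm long (reader y): room for three filters about 100 mm apart, their 58 mm feet overhanging 7 mm on each side.
- reader_window (a point): Middle of the window, which runs the length of the ledge; 75 mm from the ledge middle along reader +x, 78 mm above the table.
- switch: Fixed base of the rocker switch, 160 x 66 x 20 mm; origin at the centre of its underside; the paddle lies along its x axis, its pivot 50 mm up.
- rocker (a joint): Tilt in rad of the black rocker paddle (134 x 46 x 12 mm, a heavy steel crest 24 mm thick and 55 mm high on its middle): about -0.26 at the start (its +x end up), +0.26 snapped over (+x end down). Top-heavy, it rests only at these ends: pressed past level (0) on its raised end, with about 1 N at 52 mm from the pivot, it falls over by itself. Level, the paddle top is 56 mm up.
- rocker_plus (a point): Point to press on the top face of the paddle, 52 mm from the pivot, on the end that is up at the start (switch +x); about 69 mm high when up, 42 mm when down.
- rocker_minus (a point): The same on the other end (switch -x), which is up once the rocker has been snapped over.
- caddy: White plastic caddy, loose, 0.9 kg: an open box 130 mm (x) by 280 mm (y), walls 40 mm high and 4 mm thick, inner floor 4 mm up; room for three upright filters in a row along y, 85 mm apart. A lid stands raised on its +x long side, leaning outward, up to 155 mm high. Origin: centre of its underside.
- mug: White ceramic mug standing upside down, 80 mm across, 90 mm tall; a bystander.
- scraper: Flat red scraper, about 160 x 50 x 10 mm; a bystander.
- spray_arm: Detached grey dishwasher spray arm, 300 x 34 mm, 24 mm high at its hub; a bystander.
- tub: Small jar, 66 mm across, 100 mm tall; a bystander.
- brush: Dish brush lying down; a bystander.

How it is judged (in metres and radians):
On the way, in this order (a step that is already met when the one before it is completed fails the run):
1. every filter stands on the ledge, let go, its code plate facing the window (x of filter_a in the frame of reader between -0.014 and 0.014 m and y of filter_a in the frame of reader between -0.15 and 0.15 m and z of filter_a in the frame of reader between 0.035 and 0.046 m and angle between each of filter_a, filter_b, filter_c's own z axis and vertical below 0.1 rad and angle between the x axis of each of filter_a, filter_b, filter_c and the x axis of reader, either way round below 0.26 rad and x of each of filter_a_plate, filter_b_plate, filter_c_plate in the frame of reader above 0.004 m and linear speed of each of filter_a, filter_b, filter_c below 0.02 m/s and x of filter_b in the frame of reader between -0.014 and 0.014 m and y of filter_b in the frame of reader between -0.15 and 0.15 m and z of filter_b in the frame of reader between 0.035 and 0.046 m and x of filter_c in the frame of reader between -0.014 and 0.014 m and y of filter_c in the frame of reader between -0.15 and 0.15 m and z of filter_c in the frame of reader between 0.035 and 0.046 m and contact force between the fingers and filter_a below 0.1 N and contact force between the fingers and filter_b below 0.1 N and contact force between the fingers and filter_c below 0.1 N), for 0.3 s.
2. the rocker is snapped over while all the filters stand so (x of filter_a in the frame of reader between -0.014 and 0.014 m and y of filter_a in the frame of reader between -0.15 and 0.15 m and z of filter_a in the frame of reader between 0.035 and 0.046 m and angle between each of filter_a, filter_b, filter_c's own z axis and vertical below 0.1 rad and angle between the x axis of each of filter_a, filter_b, filter_c and the x axis of reader, either way round below 0.26 rad and x of each of filter_a_plate, filter_b_plate, filter_c_plate in the frame of reader above 0.004 m and linear speed of each of filter_a, filter_b, filter_c below 0.02 m/s and x of filter_b in the frame of reader between -0.014 and 0.014 m and y of filter_b in the frame of reader between -0.15 and 0.15 m and z of filter_b in the frame of reader between 0.035 and 0.046 m and x of filter_c in the frame of reader between -0.014 and 0.014 m and y of filter_c in the frame of reader between -0.15 and 0.15 m and z of filter_c in the frame of reader between 0.035 and 0.046 m and value of joint rocker above 0.2 rad), for 0.2 s.
At the end, for the whole second after the job is handed in: Every filter upright (0.1 rad), at rest on the caddy floor; rocker back below -0.2. On the way: all at once released on the ledge, within 14 mm of its middle line, upright, plates within 0.26 rad of straight at the window; then rocker above 0.2 while they stand so (x of filter_a in the frame of caddy between -0.06 and 0.06 m and y of filter_a in the frame of caddy between -0.135 and 0.135 m and z of filter_a in the frame of caddy between -0.002 and 0.012 m and angle between each of filter_a, filter_b, filter_c, caddy's own z axis and vertical below 0.1 rad and linear speed of each of filter_a, filter_b, filter_c below 0.02 m/s and x of filter_b in the frame of caddy between -0.06 and 0.06 m and y of filter_b in the frame of caddy between -0.135 and 0.135 m and z of filter_b in the frame of caddy between -0.002 and 0.012 m and x of filter_c in the frame of caddy between -0.06 and 0.06 m and y of filter_c in the frame of caddy between -0.135 and 0.135 m and z of filter_c in the frame of caddy between -0.002 and 0.012 m and value of joint rocker below -0.2 rad); the robot touches nothing.
It fails at once if a bystander (mug, scraper, spray arm, jar or brush) is moved by more than 4 cm (distance of any of mug, scraper, spray_arm, tub, brush from where it was at the start of the episode above 0.04 m).
Of filter_a, filter_b, filter_c only 2 to 3 are there at a start; the rules pass over those that are not, and their reading is None.
At some moment in a run one of caddy may be knocked a few centimetres aside while the robot is not near it.
Once in a run the grip may slacken for a moment while it holds something.
It also fails if it takes over 210 s, if anything falls off the work surface, if the arm or the gripper's body presses on something with over 40 N, if the wrist force passes 120 N, or if a joint passes its speed limit or range.

## Robot

A 7-joint arm with a two-finger parallel gripper is mounted at the origin on the work surface. World frame = base frame: x ahead of the robot, y to its left, z up, the work surface at z = 0. Lengths are in mm, angles in rad, forces in N, time in s.
With the tool pointing down it reaches from about 425 to 1025 mm from the base axis. Payload 9.4 kg.
Tool frame: the origin (TCP) lies midway between the tips of the shut fingers; the grasp point (between the pads) lies 19 mm behind it (arm.grip_point_offset is the distance from the TCP to the grasp point, in mm); z points along the fingers, y is the line along which they close (so a half turn about z gives the same grasp; the last joint's range is limited). The gripper opens to 93 mm and grips with 3 to 60 N. Pads are 15 mm wide; open, the fingers measure 128 mm over their backs; the gripper's body (75 mm by 188 mm) begins 65 mm behind the grasp point.
Start: joints at [1.132, 0.599, -0.003, 1.599, 0.002, 0.943, -0.08], TCP at [256.61, -678.067, 218.618] pointing down, gripper open.
Joint ranges: [-2.57, 2.57], [-0.35, 1.97], [-1.29, 1.29], [0.11, 2.56], [-1.05, 4.19], [0.11, 1.86], [-2.63, 2.63]. Speed limits (rad/s): [2.22, 2.22, 3.01, 3.01, 3.14, 3.14, 3.14].

## Interface

Orientations are given as a unit quaternion [w, x, y, z].
In Python, from cell import arm gives the robot as it stands.
- The arm moves only by the shell command python3 steer.py 'ROWS' [FORCE]. ROWS is one flat JSON list of numbers that holds 1 to 8 rows one after another, with no inner brackets; each row has 7 numbers: a rotation vector rx, ry, rz in units of 0.25 rad, then dx, dy, dz in units of 5 mm, then the finger opening in mm; each row is the pose to reach, as a shift and turn from the pose commanded when the command began, along the tool's axes at that moment; what a row does not reach only later rows make up. A row lasts 1/12 s, in which the tool goes at most 41.7 mm and 0.125 rad, less where a joint would pass 70% of its speed; a pose out of reach is approached as far as the arm can. The fingers move at their own pace and stop on an object; FORCE is the grip in N (left out, the last holds). Time passes only in rows, so rows that do not move let the fingers close. It prints the time, the measured TCP pose, the force, the opening and the grip force at its end. Input that does not fit is refused with a message, and nothing moves.
- arm.get_obs(): the state, without advancing time (a new reading comes with each control period).
- arm.snapshot(name): name is "scene" or "top"; returns the picture (384x512x3 uint8, blue, green, red); there is no depth.
- arm.camera_info(name): a dict with "fx", "fy", "cx", "cy" (pixels), "origin" and "rotation" of the camera in the world. Camera axes: x right, y down, z forward; pixel columns grow to the right and rows downward; lengths in mm; the calibration is good to about 2 mm. A picture is of the moment at which its call begins. camera_info takes no time and is no camera call.
- arm.hand_in(): hands the job in; it is judged then, once.
The state is a dict: "t": time; "joints": joint angles; "joint_velocities": joint speeds; "effort": joint torques, N m; "ee_pos": TCP position; "tcp_rot": TCP orientation; "wrist_force": force on the tool from outside, world axes, zero at the start; "moment": the same for the moment, N m; "width": finger opening in mm; "grasp_force": force on a finger pad.
Only numpy, scipy, OpenCV 4.12 (cv2) and the standard library are available. Lean on these libraries where they do the work, as an engineer would, in place of code of your own. Each camera call takes 0.05 s, during which the arm holds its last target. There are 200 camera calls.

## Working session

There is one attempt and no reset: what is moved stays moved. The work goes in short steps, Python scripts to look and compute and a shell command to move; the robot and the scene stay as the last step left them, time stands still between calls to the robot, and variables do not carry over. Pictures are saved under pics/ and viewed, at most 14 in all, crops included, and the job is handed in when it is done.

```bash
ls; mkdir -p pics; python3 - <<'E'
from cell import arm
import cv2
for n in("scene","top"):
    im=arm.snapshot(n); cv2.imwrite(f"pics/{n}0.png",cv2.resize(im,None,fx=1.5,fy=1.5,interpolation=cv2.INTER_CUBIC)); print(arm.camera_info(n))
print(arm.get_obs())
E
```

```text
cell.py
pics
steer.py
{'fx': 353.46208055153824, 'fy': 353.46208055153824, 'cx': 252.53812304256115, 'cy': 196.3755648225777, 'origin': array([995.97701302, 566.15154131, 671.21559853]), 'rotation': array([-0.16476355,  0.32977464,  0.84421791, -0.38909867])}
{'fx': 360.71868829360284, 'fy': 360.71868829360284, 'cx': 256.5906536528032, 'cy': 190.47655207773943, 'origin': array([ 329.47923547,   82.50610445, 1055.68953247]), 'rotation': array([ 0.05312335, -0.69946811,  0.71004818, -0.06126871])}
{'t': 0.1, 'joints': array([ 1.13227795,  0.60002549, -0.00253067,  1.60004728,  0.00179995,
        0.942905  , -0.07980133]), 'joint_velocities': array([-0.0002122 , -0.00238596,  0.00103071, -0.00237578, -0.00042654,
        0.00132051,  0.00098519]), 'effort': array([ 4.95289627e-03, -7.66557169e+01,  1.50216747e+00, -2.52935851e+01,
       -5.23056078e-02,  1.36373495e-02,  2.65661600e-05]), 'ee_pos': array([ 256.45664446, -677.65863151,  217.8616208 ]), 'tcp_rot': array([-6.64695583e-04,  9.83676083e-01,  1.79946896e-01, -1.90904427e-04]), 'wrist_force': array([ 0.94987031,  0.71573662, -0.15480911]), 'moment': array([ 0.01460119,  0.03902849, -0.03310212]), 'grasp_force': 0.0, 'width': 93.04045053372604}
```
View pics/scene0.png

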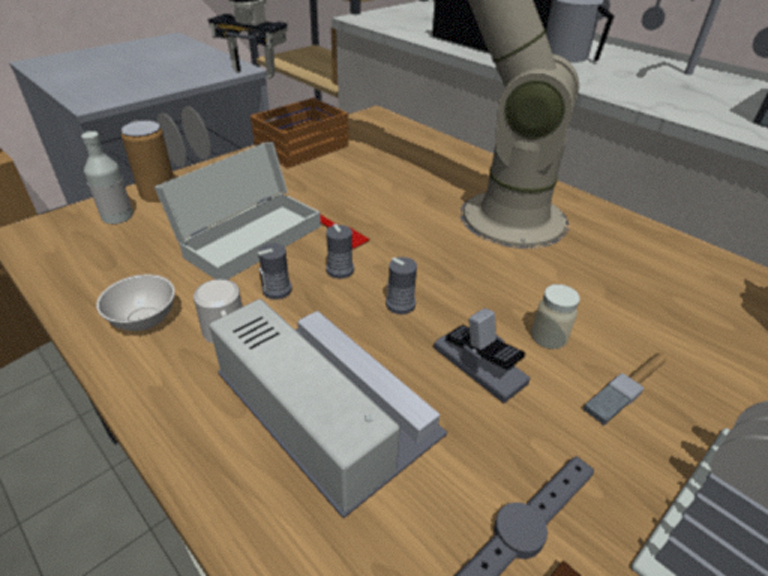

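View pics/top0.png

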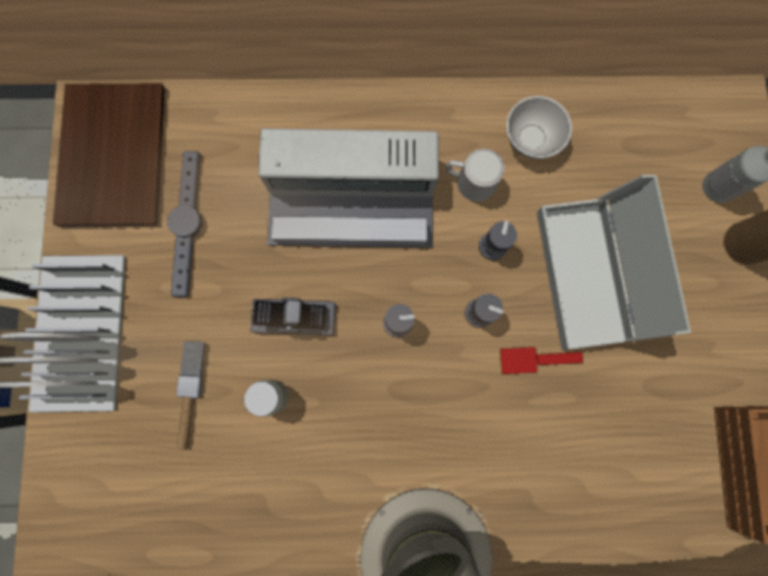

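```bash
cat > h.py <<'E'
import numpy as np, cv2
from scipy.spatial.transform import Rotation as R
from cell import arm
def rot(q): return R.from_quat([q[1],q[2],q[3],q[0]])
C={n:arm.camera_info(n) for n in("scene","top")}
def ray(n,p):
    c=C[n]; p=np.atleast_2d(p).astype(float)
    d=np.c_[(p[:,0]-c["cx"])/c["fx"],(p[:,1]-c["cy"])/c["fy"],np.ones(len(p))]
    return c["origin"],rot(c["rotation"]).apply(d)
def onz(n,p,z):
    o,d=ray(n,p); return o+d*((z-o[2])/d[:,2])[:,None]
def proj(n,X):
    c=C[n]; v=rot(c["rotation"]).inv().apply(np.atleast_2d(X)-c["origin"])
    return np.c_[c["cx"]+c["fx"]*v[:,0]/v[:,2],c["cy"]+c["fy"]*v[:,1]/v[:,2]]
def tri(p1,p2):
    (a,u),(b,v)=ray("top",p1),ray("scene",p2); u,v=u[0],v[0]
    s=np.linalg.lstsq(np.c_[u,-v],b-a,rcond=None)[0]
    A,B=a+s[0]*u,b+s[1]*v; return (A+B)/2,np.linalg.norm(A-B)
def delta(x,y,z,yaw=None):
    "shift in tool axes (mm) from commanded/measured pose to world TCP x,y,z; yaw = wanted world angle of tool y"
    o=arm.get_obs(); r=rot(o["tcp_rot"])
    d=r.inv().apply(np.array([x,y,z])-o["ee_pos"]); return d,o
E
python3 - <<'E'
from h import *
t=arm.snapshot("top"); s=arm.snapshot("scene")
cv2.imwrite("pics/t1.png",cv2.resize(t[80:240,155:355],None,fx=4,fy=3.75,interpolation=cv2.INTER_CUBIC)[:600])
cv2.imwrite("pics/s1.png",cv2.resize(s[140:290,140:360],None,fx=3.6,fy=3.6,interpolation=cv2.INTER_CUBIC)[:540,:792])
print(rot(C["top"]["rotation"]).as_matrix().round(3))
E
```

```text
[[-0.016 -0.987  0.161]
 [-1.     0.014 -0.013]
 [ 0.01  -0.161 -0.987]]
```

View pics/t1.png

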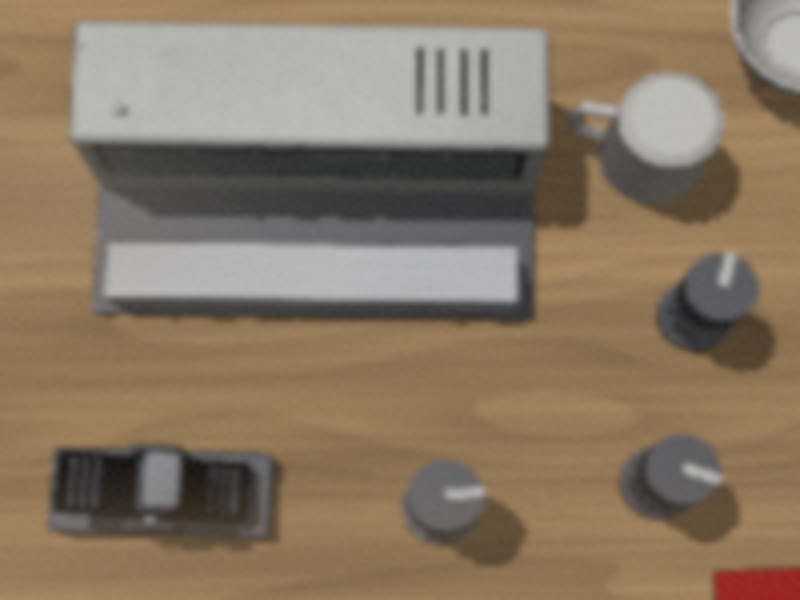

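View pics/s1.png

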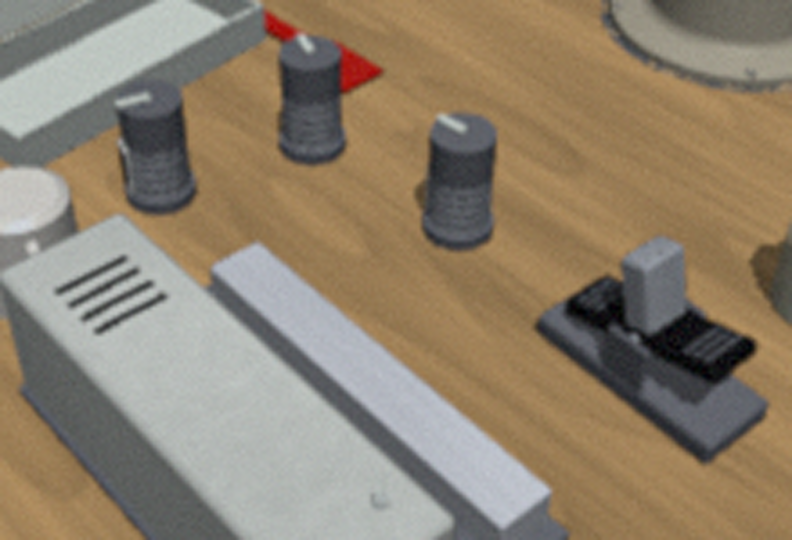

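```bash
cat >> h.py <<'E'
def tc(p): return np.array(p)/[4,3.75]+[155,80]-.4
def sc(p): return np.array(p)/3.6+140-.4
E
python3 - <<'E'
from h import *
np.set_printoptions(precision=1,suppress=True)
for n,a,b in [("F1c",(720,287),(150,97)),("F1rim",(731,252),(117,103)),("F2c",(682,470),(310,50)),("F2rim",(721,482),(301,36)),("F3c",(445,496),(463,129)),("F3rim",(485,490),(438,118)),
 ("Lfarright(-y,-x)",(518,303),(258,243)),("L -y,+x",(518,247),(211,268)),("L +y -x",(104,297),(550,492)),("L +y +x",(104,242),(503,527)),
 ("crest top -y -x",(180,508),(661,237)),("base +y+x?",(50,530),(765,408))]:
    print(n,*tri(tc(a),sc(b)), onz("top",tc(a),95 if n[0]=="F" else 40)[0])
L=onz("top",tc([(518,303),(518,247),(104,297),(104,242)]),40); print(L.mean(0),L)
# caddy: whole-image pixels /1.5
k=lambda p:np.array(p)/1.5-.2
print("rim z40",onz("top",k([(543,209),(605,200),(633,343),(563,348)]),40))
print("floor z4",onz("top",k([(554,219),(602,211),(625,334),(570,338)]),4))
print("lid", [tri(k(a),k(b)) for a,b in [((655,178),(160,190)),((688,331),(272,146))]])
print("caddy rim",[tri(k(a),k(b)) for a,b in [((543,209),(220,273)),((563,348),(320,217))]])
# bar by mask
t=arm.snapshot("top").astype(int)
for n,c in (("F1",(726,270)),("F2",(701,475)),("F3",(465,493))):
    x,y=tc(c); x0,y0=int(x)-9,int(y)-9
    w=t[y0:y0+19,x0:x0+19]; g=w.min(2); m=(g>120)&(w.max(2)-g<30)
    ys,xs=np.nonzero(m); W=onz("top",np.c_[xs+x0,ys+y0],95)[:,:2]; wt=(g[m]-100.)
    c=(W*wt[:,None]).sum(0)/wt.sum(); v=np.linalg.eigh(np.cov((W-c).T,aweights=wt))[1][:,1]; print(n,len(xs),c,v,np.degrees(np.arctan2(v[1],v[0])))
# switch
print("base z20", onz("top",tc([(50,450),(50,530),(275,455),(272,540)]),20))
print("crest z", onz("top",tc([(140,452),(180,452),(178,508),(138,508)]),105))
E
```

```text
F1c [ 579.  -145.8   99.3] 3.002885481355168 [ 578.9 -145.7   95. ]
F1rim [ 604.1 -153.7  101.5] 1.708268083369019 [ 605.3 -154.7   95. ]
F2c [ 445.  -113.6  100.3] 3.641994489699434 [ 444.4 -113.3   95. ]
F2rim [ 435.4 -138.8   97.9] 0.9914423308748862 [ 435.4 -139.1   95. ]
F3c [428.5  45.2 100.8] 3.3837085281030164 [428.1  46.3  95. ]
F3rim [431.7  19.6  98.8] 0.40331337995019556 [432.   19.5  95. ]
Lfarright(-y,-x) [583.1 -12.3  40. ] 1.9620115792562411 [582.4 -11.6  40. ]
L -y,+x [626.7 -12.8  41.7] 0.21133192806925005 [627.1 -12.8  40. ]
L +y -x [591.9 286.2  40.4] 2.9684828216343777 [591.1 287.5  40. ]
L +y +x [634.3 286.2  44.9] 2.603906559169274 [635.  288.2  40. ]
crest top -y -x [420.7 222.3 105.1] 1.6565398688783426 [427.4 231.1  40. ]
base +y+x? [415.  326.6  15.2] 2.8909647720410647 [412.3 322.   40. ]
[608.9 137.8  40. ] [[582.4 -11.6  40. ]
 [627.1 -12.8  40. ]
 [591.1 287.5  40. ]
 [635.  288.2  40. ]]
rim z40 [[ 643.4 -241.3   40. ]
 [ 660.2 -364.4   40. ]
 [ 380.3 -394.4   40. ]
 [ 373.  -261.8   40. ]]
floor z4 [[ 633.3 -273.7    4. ]
 [ 648.8 -372.2    4. ]
 [ 399.8 -397.2    4. ]
 [ 393.6 -289.     4. ]]
lid [(array([ 662.8, -407.8,  146.9]), np.float64(4.391677288861838)), (array([ 388. , -429.5,  152.7]), np.float64(15.057014436906643))]
caddy rim [(array([ 647.1, -245.1,   24.6]), np.float64(2.7633576522344603)), (array([ 374.8, -266.4,   31.3]), np.float64(4.199265848056649))]
F1 35 [ 592.  -150.8] [-1.   0.3] 164.73774103262298
F2 36 [ 442.  -125.9] [0.4 0.9] 68.86971429747861
F3 39 [430.1  33.6] [-0.1  1. ] 95.42930616549361
base z20 [[475.6 328.2  20. ]
 [413.9 326.7  20. ]
 [469.3 165.8  20. ]
 [403.9 168.   20. ]]
crest z [[461.3 248.5 105. ]
 [460.9 222.  105. ]
 [421.2 222.9 105. ]
 [421.6 249.2 105. ]]
```

```bash
cat >> h.py <<'E'
def plan(*W):
    "W: (x,y,z,yaw of tool y in deg); prints shift and turn of each leg, tool axes at its start"
    o=arm.get_obs(); p,r=o["ee_pos"],rot(o["tcp_rot"])
    print("now",p.round(1),"yaw",np.degrees(np.arctan2(*r.apply([0,1,0])[[1,0]])).round(1),"w",o["width"].round(1),"g",o["grasp_force"].round(1),"t",o["t"])
    for x,y,z,a in W:
        a=np.radians(a); q=R.from_matrix(np.c_[[-np.sin(a),np.cos(a),0],[np.cos(a),np.sin(a),0],[0,0,-1]]*[-1,1,1])
        print((r.inv()*q).as_rotvec().round(3),r.inv().apply(np.array([x,y,z])-p).round(1)); p,r=np.array([x,y,z]),q
E
python3 -c "
from h import *
plan((450,-200,220,-84.6),(429,46,200,-84.6),(429,46,61,-84.6))"
```

```text
Traceback (most recent call last):
  File "h.py", line 28, in plan
    print("now",p.round(1),"yaw",np.degrees(np.arctan2(*r.apply([0,1,0])[[1,0]])).round(1),"w",o["width"].round(1),"g",o["grasp_force"].round(1),"t",o["t"])
                                                                                               ^^^^^^^^^^^^^^^^
AttributeError: 'float' object has no attribute 'round'
```

```bash
sed -i 's/\*\[-1,1,1\]); q/); q/; s/\[0,0,-1\]\]\*\[-1,1,1\])/[0,0,-1]])/; s/o\["width"\].round(1)/o["width"]/; s/o\["grasp_force"\].round(1)/o["grasp_force"]/' h.py
python3 -c "
from h import *
plan((450,-200,220,-84.6),(429,46,200,-84.6),(429,46,61,-84.6))"
```

```text
now [ 256.5 -677.9  218.2] yaw -69.3 w 93.47492545885014 g 0.0 t 0.25
[-0.001  0.     0.268] [ 350.1 -378.4   -1.6]
[0. 0. 0.] [   2.2 -246.9   20. ]
[0. 0. 0.] [  0.   0. 139.]
```

The manual's scale: shifts go in units of 5 mm and turns go in units of 0.25 rad. Converting my numbers, -189 mm is -37.8, 175 mm is 35.

```bash
python3 steer.py '[0, 0, 0, 35, -37.8, -0.2, 93, 0, 0, 0, 35, -37.8, -0.2, 93, 0, 0, 0, 35, -37.8, -0.2, 93, 0, 0, 0, 35, -37.8, -0.2, 93, 0, 0, 0, 35, -37.8, -0.2, 93, 0, 0, 0, 35, -37.8, -0.2, 93, 0, 0, 0, 35, -37.8, -0.2, 93, 0, 0, 0, 35, -37.8, -0.2, 93]' 25; python3 steer.py '[0, 0, 1.072, 35, -37.8, -0.2, 93, 0, 0, 1.072, 35, -37.8, -0.2, 93, 0, 0, 1.072, 35, -37.8, -0.2, 93, 0, 0, 1.072, 35, -37.8, -0.2, 93, 0, 0, 1.072, 35, -37.8, -0.2, 93, 0, 0, 1.072, 35, -37.8, -0.2, 93, 0, 0, 1.072, 35, -37.8, -0.2, 93, 0, 0, 1.072, 35, -37.8, -0.2, 93]'
python3 -c "
from h import *
plan((429,46,200,-84.6),(429,46,61,-84.6))"
```

```text
t: 0.92
ee_pos: [355.2, -436.3, 220.0]
tcp_rot: [-0.0, 0.983, 0.183, 0.0]
wrist_force: [-0.1, 0.4, -0.2]
width: 93.0
grasp_force: 0.0
t: 1.58
ee_pos: [451.7, -199.2, 220.7]
tcp_rot: [-0.0, 0.999, 0.049, 0.0]
wrist_force: [0.3, -1.4, 0.1]
width: 92.6
grasp_force: 0.0
now [ 451.7 -199.2  220.7] yaw -84.4 w 92.58844311282088 g 0.0 t 1.5833
[-0.    -0.001  0.004] [   1.3 -246.3   20.7]
[0. 0. 0.] [  0.   0. 139.]
```

To row units: -246.3 mm is -49.26, 20 mm is 4, 0.004 rad is 0.016.

```bash
python3 steer.py '[0, 0, 0.016, 0.26, -49.26, 4, 93, 0, 0, 0.016, 0.26, -49.26, 4, 93, 0, 0, 0.016, 0.26, -49.26, 4, 93, 0, 0, 0.016, 0.26, -49.26, 4, 93, 0, 0, 0.016, 0.26, -49.26, 4, 93, 0, 0, 0.016, 0.26, -49.26, 4, 93, 0, 0, 0.016, 0.26, -49.26, 4, 93, 0, 0, 0.016, 0.26, -49.26, 4, 93]'; python3 steer.py '[0, 0, 0, 0, 0, 8, 93, 0, 0, 0, 0, 0, 16, 93, 0, 0, 0, 0, 0, 22, 93, 0, 0, 0, 0, 0, 22, 93]'
python3 -c "
from h import *
plan((429,46,61,-84.6))"
```

```text
t: 2.25
ee_pos: [429.0, 44.5, 200.5]
tcp_rot: [0.0, 0.999, 0.046, -0.0]
wrist_force: [-0.1, -1.2, -0.2]
width: 92.9
grasp_force: 0.0
t: 2.58
ee_pos: [427.0, 41.3, 86.5]
tcp_rot: [0.001, 0.999, 0.043, -0.003]
wrist_force: [0.2, 0.5, -0.2]
width: 92.8
grasp_force: 0.0
now [427.   41.3  86.5] yaw -85.1 w 92.80841742867871 g 0.0 t 2.5833
[ 0.002  0.007 -0.008] [ 2.6 -4.6 25.5]
```

```bash
python3 steer.py '[0, 0, 0, 0, 0, 0, 93, 0, 0, 0, 0, 0, 0, 93, 0, 0, 0, 0, 0, 0, 93]'
python3 -c "
from h import *
plan((429,46,61,-84.6))"
```

```text
t: 2.83
ee_pos: [429.6, 43.7, 92.3]
tcp_rot: [-0.0, 0.999, 0.044, 0.001]
wrist_force: [0.5, 0.2, -0.4]
width: 92.7
grasp_force: 0.0
now [429.6  43.7  92.3] yaw -85.0 w 92.74065591072608 g 0.0 t 2.8333
[ 0.    -0.003 -0.006] [-0.5 -2.3 31.3]
```

To row units: 31 mm is 6.2, 30 mm is 6, -0.006 rad is -0.024.

```bash
python3 steer.py '[0, 0, -0.024, -0.1, -0.46, 2, 93, 0, 0, -0.024, -0.1, -0.46, 4, 93, 0, 0, -0.024, -0.1, -0.46, 6, 93, 0, 0, -0.024, -0.1, -0.46, 6.2, 93, 0, 0, -0.024, -0.1, -0.46, 6.2, 93, 0, 0, -0.024, -0.1, -0.46, 6.2, 93]'; python3 steer.py '[0, 0, 0, 0, 0, 0, 45, 0, 0, 0, 0, 0, 0, 45, 0, 0, 0, 0, 0, 0, 45, 0, 0, 0, 0, 0, 0, 45, 0, 0, 0, 0, 0, 0, 45, 0, 0, 0, 0, 0, 0, 45, 0, 0, 0, 0, 0, 0, 45, 0, 0, 0, 0, 0, 0, 45]' 25;  python3 -c "
from h import *
plan((429,46,61,-84.6))"
```

```text
t: 3.33
ee_pos: [428.3, 46.8, 60.8]
tcp_rot: [-0.0, 0.999, 0.048, 0.001]
wrist_force: [0.5, -0.1, 0.0]
width: 92.7
grasp_force: 0.0
t: 4.0
ee_pos: [427.6, 46.8, 59.5]
tcp_rot: [0.0, 0.999, 0.048, -0.0]
wrist_force: [-0.3, -0.7, -0.5]
width: 49.8
grasp_force: 24.8
now [427.6  46.8  59.5] yaw -84.5 w 49.832063141493514 g 24.77120965719223 t 4.0
[0.    0.    0.001] [ 1.3  0.9 -1.5]
```

To row units: -75 mm is -15, -60 mm is -12.

```bash
python3 steer.py '[0, 0, 0, 0, 0, -6, 45, 0, 0, 0, 0, 0, -12, 45, 0, 0, 0, 0, 0, -15, 45, 0, 0, 0, 0, 0, -15, 45, 0, 0, 0, 0, 0, -15, 45]';  python3 -c "
from h import *
plan((520,130,135,-45),(611.7,237.8,135,-1.5),(611.7,237.8,100.5,-1.5))"
```

```text
t: 4.42
ee_pos: [428.0, 47.0, 135.0]
tcp_rot: [-0.0, 0.999, 0.048, 0.001]
wrist_force: [1.1, -0.3, -2.4]
width: 50.2
grasp_force: 24.8
now [428.  47. 135.] yaw -84.5 w 50.1582988009432 g 24.755383729934692 t 4.4167
[ 0.    -0.002 -0.69 ] [ 99.5 -73.8   0.2]
[ 0.     0.    -0.759] [141.1 -11.4   0. ]
[0. 0. 0.] [ 0.   0.  34.5]
```

To row units: 99.5 mm is 19.9, -73.8 mm is -14.76, -0.69 rad is -2.76.

```bash
python3 steer.py '[0, 0, -2.76, 19.9, -14.76, 0, 45, 0, 0, -2.76, 19.9, -14.76, 0, 45, 0, 0, -2.76, 19.9, -14.76, 0, 45, 0, 0, -2.76, 19.9, -14.76, 0, 45, 0, 0, -2.76, 19.9, -14.76, 0, 45, 0, 0, -2.76, 19.9, -14.76, 0, 45, 0, 0, -2.76, 19.9, -14.76, 0, 45]'; python3 steer.py '[0, 0, -3.036, 28.22, -2.28, 0, 45, 0, 0, -3.036, 28.22, -2.28, 0, 45, 0, 0, -3.036, 28.22, -2.28, 0, 45, 0, 0, -3.036, 28.22, -2.28, 0, 45, 0, 0, -3.036, 28.22, -2.28, 0, 45, 0, 0, -3.036, 28.22, -2.28, 0, 45, 0, 0, -3.036, 28.22, -2.28, 0, 45, 0, 0, -3.036, 28.22, -2.28, 0, 45]';  python3 steer.py '[0, 0, 0, 0, 0, 0, 45, 0, 0, 0, 0, 0, 0, 45, 0, 0, 0, 0, 0, 0, 45]'; python3 -c "
from h import *
plan((611.7,237.8,100.5,-1.5))"
```

```text
t: 5.0
ee_pos: [518.7, 129.8, 132.5]
tcp_rot: [-0.001, 0.923, 0.384, -0.002]
wrist_force: [-0.3, -0.0, -1.9]
width: 49.5
grasp_force: 25.0
t: 5.67
ee_pos: [610.7, 237.3, 133.0]
tcp_rot: [-0.001, 0.718, 0.696, -0.001]
wrist_force: [0.5, -0.8, -1.1]
width: 49.9
grasp_force: 25.0
t: 5.92
ee_pos: [611.2, 237.7, 134.6]
tcp_rot: [0.0, 0.717, 0.697, -0.0]
wrist_force: [-1.0, -0.2, -1.4]
width: 49.8
grasp_force: 25.0
now [611.2 237.7 134.6] yaw -1.6 w 49.75178757587188 g 24.966959059238434 t 5.9167
[-0.     0.    -0.002] [ 0.1  0.5 34.1]
```

To row units: 34 mm is 6.8, 33 mm is 6.6.

```bash
python3 steer.py '[0, 0, 0, 0, 0.1, 3, 45, 0, 0, 0, 0, 0.1, 5, 45, 0, 0, 0, 0, 0.1, 6, 45, 0, 0, 0, 0, 0.1, 6.6, 45, 0, 0, 0, 0, 0.1, 6.8, 45, 0, 0, 0, 0, 0.1, 6.8, 45, 0, 0, 0, 0, 0.1, 6.8, 45]'; python3 - <<'E'
from h import *
plan((611.7,237.8,100.5,-1.5))
t=arm.snapshot("top"); s=arm.snapshot("scene")
a=cv2.resize(t[90:190,160:300],None,fx=2.8,fy=2.8,interpolation=cv2.INTER_CUBIC);b=cv2.resize(s[170:310,200:340],None,fx=2.8,fy=2.8,interpolation=cv2.INTER_CUBIC)
cv2.imwrite("pics/p1.png",np.hstack([cv2.copyMakeBorder(a,0,112,0,0,cv2.BORDER_CONSTANT),b]))
E
```

```text
t: 6.5
ee_pos: [612.0, 237.9, 100.9]
tcp_rot: [0.0, 0.716, 0.698, 0.0]
wrist_force: [-0.5, 0.2, -1.5]
width: 49.4
grasp_force: 25.0
now [612.  237.9 100.9] yaw -1.5 w 49.431200697112224 g 24.96683657169342 t 6.5
[ 0. -0.  0.] [-0.1 -0.3  0.4]
```

View pics/p1.png

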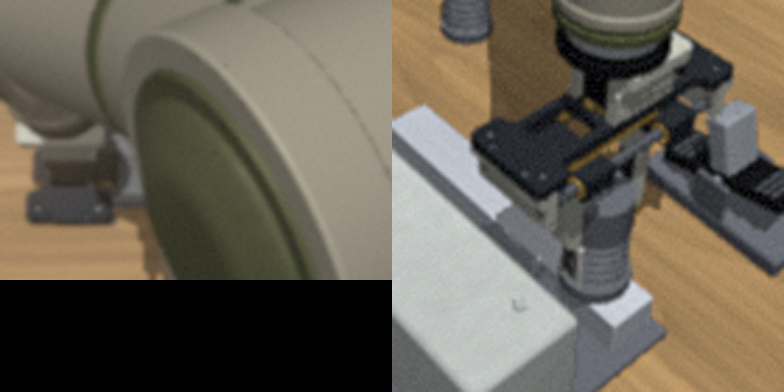

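```bash
python3 steer.py '[0, 0, 0, 0, 0, 0.1, 45, 0, 0, 0, 0, 0, 0.2, 45, 0, 0, 0, 0, 0, 0.28, 45, 0, 0, 0, 0, 0, 0.28, 45]'; python3 steer.py '[0, 0, 0, 0, 0, 0, 55, 0, 0, 0, 0, 0, 0, 60, 0, 0, 0, 0, 0, 0, 70, 0, 0, 0, 0, 0, 0, 70, 0, 0, 0, 0, 0, 0, 70, 0, 0, 0, 0, 0, 0, 70]'; python3 steer.py '[0, 0, 0, 0, 0, -2, 70, 0, 0, 0, 0, 0, -8, 70, 0, 0, 0, 0, 0, -16, 70, 0, 0, 0, 0, 0, -20, 70, 0, 0, 0, 0, 0, -20, 70]'; python3 -c "
from h import *
plan((500,30,200,-55),(446.5,-114.2,200,-111.2),(446.5,-114.2,61,-111.2))"
```

```text
t: 6.93
ee_pos: [611.9, 237.8, 99.3]
tcp_rot: [0.0, 0.716, 0.698, 0.0]
wrist_force: [-1.0, -0.1, -1.3]
width: 49.7
grasp_force: 25.0
t: 7.43
ee_pos: [611.8, 237.8, 99.2]
tcp_rot: [0.0, 0.716, 0.698, 0.0]
wrist_force: [0.6, 0.6, -0.3]
width: 69.7
grasp_force: 0.0
t: 7.85
ee_pos: [613.9, 239.3, 205.1]
tcp_rot: [0.001, 0.716, 0.698, 0.004]
wrist_force: [-0.3, -0.4, -0.1]
width: 70.2
grasp_force: 0.0
now [613.9 239.3 205.1] yaw -1.5 w 70.17646560858515 g 0.0 t 7.85
[ 0.005 -0.007  0.934] [-212.2 -108.4    3.6]
[0.    0.    0.981] [-126.5   87.4    0. ]
[0. 0. 0.] [  0.   0. 139.]
```

```bash
python3 steer.py '[0, 0, 3.736, -42.4, -21.6, 0, 90, 0, 0, 3.736, -42.4, -21.6, 0, 90, 0, 0, 3.736, -42.4, -21.6, 0, 90, 0, 0, 3.736, -42.4, -21.6, 0, 90, 0, 0, 3.736, -42.4, -21.6, 0, 90, 0, 0, 3.736, -42.4, -21.6, 0, 90, 0, 0, 3.736, -42.4, -21.6, 0, 90, 0, 0, 3.736, -42.4, -21.6, 0, 90]'; python3 steer.py '[0, 0, 3.924, -25.3, 17.48, 0, 93, 0, 0, 3.924, -25.3, 17.48, 0, 93, 0, 0, 3.924, -25.3, 17.48, 0, 93, 0, 0, 3.924, -25.3, 17.48, 0, 93, 0, 0, 3.924, -25.3, 17.48, 0, 93, 0, 0, 3.924, -25.3, 17.48, 0, 93, 0, 0, 3.924, -25.3, 17.48, 0, 93, 0, 0, 3.924, -25.3, 17.48, 0, 93]';  python3 steer.py '[0, 0, 0, 0, 0, 8, 93, 0, 0, 0, 0, 0, 16, 93, 0, 0, 0, 0, 0, 20, 93, 0, 0, 0, 0, 0, 20, 93, 0, 0, 0, 0, 0, 20, 93]'; python3 - <<'E'
from h import *
plan((446.5,-114.2,61,-111.2))
E
```

```text
t: 8.52
ee_pos: [497.2, 26.3, 199.5]
tcp_rot: [0.0, 0.955, 0.296, -0.0]
wrist_force: [-0.4, 0.5, -0.2]
width: 90.1
grasp_force: 0.0
t: 9.18
ee_pos: [444.5, -115.7, 199.3]
tcp_rot: [-0.0, 0.982, -0.188, -0.0]
wrist_force: [-0.3, 0.1, 0.5]
width: 92.8
grasp_force: 0.0
t: 9.6
ee_pos: [444.1, -115.4, 98.7]
tcp_rot: [0.0, 0.983, -0.184, -0.001]
wrist_force: [0.3, 0.6, 0.9]
width: 93.0
grasp_force: 0.0
now [ 444.1 -115.4   98.7] yaw -111.2 w 92.95320904357975 g 0.0 t 9.6
[ 0.001  0.003 -0.   ] [ 1.9 -2.  37.7]
```

```bash
python3 steer.py '[0, 0, 0, 0.38, -0.4, 2.4, 93, 0, 0, 0, 0.38, -0.4, 5, 93, 0, 0, 0, 0.38, -0.4, 7.4, 93, 0, 0, 0, 0.38, -0.4, 7.6, 93, 0, 0, 0, 0.38, -0.4, 7.6, 93, 0, 0, 0, 0.38, -0.4, 7.6, 93]'; python3 steer.py '[0, 0, 0, 0, 0, 0, 45, 0, 0, 0, 0, 0, 0, 45, 0, 0, 0, 0, 0, 0, 45, 0, 0, 0, 0, 0, 0, 45, 0, 0, 0, 0, 0, 0, 45, 0, 0, 0, 0, 0, 0, 45, 0, 0, 0, 0, 0, 0, 45, 0, 0, 0, 0, 0, 0, 45]' 25; python3 steer.py '[0, 0, 0, 0, 0, -6, 45, 0, 0, 0, 0, 0, -12, 45, 0, 0, 0, 0, 0, -15, 45, 0, 0, 0, 0, 0, -15, 45, 0, 0, 0, 0, 0, -15, 45]';  python3 -c "
from h import *
plan((530,15,135,-55),(608.9,137.8,135,-1.6),(608.9,137.8,100.5,-1.6))"
```

```text
t: 10.1
ee_pos: [448.0, -114.5, 62.5]
tcp_rot: [-0.0, 0.983, -0.184, 0.001]
wrist_force: [-0.1, -0.2, -0.7]
width: 93.3
grasp_force: 0.0
t: 10.77
ee_pos: [447.2, -114.4, 61.1]
tcp_rot: [0.0, 0.983, -0.184, -0.0]
wrist_force: [0.1, -0.7, -0.1]
width: 49.6
grasp_force: 24.9
t: 11.18
ee_pos: [447.6, -114.3, 136.6]
tcp_rot: [-0.0, 0.983, -0.184, 0.001]
wrist_force: [-0.5, -0.5, -2.2]
width: 50.4
grasp_force: 24.8
now [ 447.6 -114.3  136.6] yaw -111.2 w 50.372743055678214 g 24.84195649623871 t 11.1833
[ 0.    -0.002 -0.981] [  30.  -150.3    1.7]
[ 0.     0.    -0.932] [135.1 -55.3   0. ]
[0. 0. 0.] [ 0.   0.  34.5]
```

```bash
python3 steer.py '[0, 0, -3.924, 6, -30.06, 0, 45, 0, 0, -3.924, 6, -30.06, 0, 45, 0, 0, -3.924, 6, -30.06, 0, 45, 0, 0, -3.924, 6, -30.06, 0, 45, 0, 0, -3.924, 6, -30.06, 0, 45, 0, 0, -3.924, 6, -30.06, 0, 45, 0, 0, -3.924, 6, -30.06, 0, 45, 0, 0, -3.924, 6, -30.06, 0, 45]'; python3 steer.py '[0, 0, -3.728, 27, -11.06, 0, 45, 0, 0, -3.728, 27, -11.06, 0, 45, 0, 0, -3.728, 27, -11.06, 0, 45, 0, 0, -3.728, 27, -11.06, 0, 45, 0, 0, -3.728, 27, -11.06, 0, 45, 0, 0, -3.728, 27, -11.06, 0, 45, 0, 0, -3.728, 27, -11.06, 0, 45, 0, 0, -3.728, 27, -11.06, 0, 45]';  python3 steer.py '[0, 0, 0, 0, 0, 0, 45, 0, 0, 0, 0, 0, 0, 45, 0, 0, 0, 0, 0, 0, 45]'; python3 -c "
from h import *
plan((608.9,137.8,101.2,-1.6))"
```

```text
t: 11.85
ee_pos: [528.8, 15.4, 134.2]
tcp_rot: [-0.001, 0.953, 0.304, -0.001]
wrist_force: [-0.2, -0.1, -1.2]
width: 49.8
grasp_force: 24.8
t: 12.52
ee_pos: [607.5, 137.8, 133.7]
tcp_rot: [-0.001, 0.714, 0.7, -0.001]
wrist_force: [0.1, 0.1, -2.0]
width: 50.3
grasp_force: 24.9
t: 12.77
ee_pos: [608.1, 137.6, 135.1]
tcp_rot: [-0.001, 0.718, 0.696, -0.001]
wrist_force: [0.0, 0.3, -1.3]
width: 49.6
grasp_force: 24.9
now [608.1 137.6 135.1] yaw -1.7 w 49.56354439157588 g 24.857719838619232 t 12.7667
[-0.002 -0.    -0.002] [ 0.2  0.9 33.9]
```

```bash
python3 steer.py '[0, 0, 0, 0, 0.18, 3, 45, 0, 0, 0, 0, 0.18, 5, 45, 0, 0, 0, 0, 0.18, 6, 45, 0, 0, 0, 0, 0.18, 6.6, 45, 0, 0, 0, 0, 0.18, 6.8, 45, 0, 0, 0, 0, 0.18, 6.8, 45, 0, 0, 0, 0, 0.18, 6.8, 45]';  python3 steer.py '[0, 0, 0, 0, 0, 0, 45, 0, 0, 0, 0, 0, 0.04, 45]'
```

```text
t: 13.35
ee_pos: [609.6, 137.8, 102.5]
tcp_rot: [0.0, 0.717, 0.697, 0.0]
wrist_force: [-0.7, 0.1, -1.0]
width: 49.9
grasp_force: 24.9
t: 13.52
ee_pos: [609.7, 137.7, 102.4]
tcp_rot: [0.0, 0.717, 0.697, 0.0]
wrist_force: [0.9, 0.1, -1.9]
width: 50.1
grasp_force: 2.5
```

```bash
python3 steer.py '[0, 0, 0, 0, 0, 0, 55, 0, 0, 0, 0, 0, 0, 60, 0, 0, 0, 0, 0, 0, 70, 0, 0, 0, 0, 0, 0, 70, 0, 0, 0, 0, 0, 0, 70, 0, 0, 0, 0, 0, 0, 70]'; python3 steer.py '[0, 0, 0, 0, 0, -2, 70, 0, 0, 0, 0, 0, -8, 70, 0, 0, 0, 0, 0, -16, 70, 0, 0, 0, 0, 0, -20, 70, 0, 0, 0, 0, 0, -20, 70, 0, 0, 0, 0, 0, -20, 70]'; python3 -c "
from h import *
plan((580,-147.5,200,-15.3),(580,-147.5,61,-15.3))"
```

```text
t: 14.02
ee_pos: [609.5, 137.7, 102.0]
tcp_rot: [0.0, 0.717, 0.697, 0.0]
wrist_force: [0.4, -0.3, -0.1]
width: 70.2
grasp_force: 0.0
t: 14.52
ee_pos: [610.0, 137.8, 203.8]
tcp_rot: [0.001, 0.717, 0.697, 0.001]
wrist_force: [0.1, 0.2, -0.6]
width: 70.2
grasp_force: 0.0
now [610.  137.8 203.8] yaw -1.6 w 70.20722587706123 g 0.0 t 14.5167
[ 0.003 -0.001  0.239] [-286.   -22.     3.6]
[0. 0. 0.] [  0.   0. 139.]
```

```bash
python3 steer.py '[0, 0, 0.956, -57.2, -4.4, 0, 90, 0, 0, 0.956, -57.2, -4.4, 0, 90, 0, 0, 0.956, -57.2, -4.4, 0, 90, 0, 0, 0.956, -57.2, -4.4, 0, 90, 0, 0, 0.956, -57.2, -4.4, 0, 90, 0, 0, 0.956, -57.2, -4.4, 0, 90, 0, 0, 0.956, -57.2, -4.4, 0, 90, 0, 0, 0.956, -57.2, -4.4, 0, 90]';  python3 steer.py '[0, 0, 0, 0, 0, 8, 93, 0, 0, 0, 0, 0, 16, 93, 0, 0, 0, 0, 0, 20, 93, 0, 0, 0, 0, 0, 20, 93, 0, 0, 0, 0, 0, 20, 93, 0, 0, 0, 0, 0, 20, 93]'; python3 - <<'E'
from h import *
plan((580,-147.5,61,-15.3))
E
```

```text
t: 15.18
ee_pos: [576.8, -157.1, 200.1]
tcp_rot: [0.0, 0.798, 0.603, -0.003]
wrist_force: [-0.2, 0.0, -0.4]
width: 89.8
grasp_force: 0.0
t: 15.68
ee_pos: [579.9, -147.2, 102.7]
tcp_rot: [0.0, 0.795, 0.607, 0.0]
wrist_force: [-0.4, 0.1, 0.3]
width: 93.1
grasp_force: 0.0
now [ 579.9 -147.2  102.7] yaw -15.3 w 93.07118368786416 g 0.0 t 15.6833
[ 0.    -0.     0.001] [-0.3  0.1 41.7]
```

```bash
python3 steer.py '[0, 0, 0, 0, 0, 2.4, 93, 0, 0, 0, 0, 0, 5, 93, 0, 0, 0, 0, 0, 7.6, 93, 0, 0, 0, 0, 0, 8.2, 93, 0, 0, 0, 0, 0, 8.2, 93, 0, 0, 0, 0, 0, 8.2, 93]'; python3 steer.py '[0, 0, 0, 0, 0, 0, 45, 0, 0, 0, 0, 0, 0, 45, 0, 0, 0, 0, 0, 0, 45, 0, 0, 0, 0, 0, 0, 45, 0, 0, 0, 0, 0, 0, 45, 0, 0, 0, 0, 0, 0, 45, 0, 0, 0, 0, 0, 0, 45, 0, 0, 0, 0, 0, 0, 45]' 25; python3 steer.py '[0, 0, 0, 0, 0, -6, 45, 0, 0, 0, 0, 0, -12, 45, 0, 0, 0, 0, 0, -15, 45, 0, 0, 0, 0, 0, -15, 45, 0, 0, 0, 0, 0, -15, 45]';  python3 -c "
from h import *
plan((606.1,37.8,135,-1.6))"
```

```text
t: 16.18
ee_pos: [579.8, -147.6, 61.6]
tcp_rot: [0.0, 0.795, 0.607, 0.0]
wrist_force: [0.4, 0.1, -0.5]
width: 92.8
grasp_force: 0.0
t: 16.85
ee_pos: [579.6, -147.7, 61.0]
tcp_rot: [0.0, 0.795, 0.607, 0.0]
wrist_force: [1.4, 0.1, 1.4]
width: 49.9
grasp_force: 25.0
t: 17.27
ee_pos: [579.6, -147.9, 136.3]
tcp_rot: [0.001, 0.795, 0.607, 0.0]
wrist_force: [-0.2, -0.1, -0.9]
width: 49.5
grasp_force: 25.0
now [ 579.6 -147.9  136.3] yaw -15.3 w 49.477189733423806 g 24.95316356420517 t 17.2667
[ 0.001  0.    -0.239] [186.1 -23.5   1.2]
```

To row units: 186.1 mm is 37.22, -23.5 mm is -4.7, -0.239 rad is -0.956.

```bash
python3 steer.py '[0, 0, -0.956, 37.22, -4.7, 0, 45, 0, 0, -0.956, 37.22, -4.7, 0, 45, 0, 0, -0.956, 37.22, -4.7, 0, 45, 0, 0, -0.956, 37.22, -4.7, 0, 45, 0, 0, -0.956, 37.22, -4.7, 0, 45, 0, 0, -0.956, 37.22, -4.7, 0, 45, 0, 0, -0.956, 37.22, -4.7, 0, 45, 0, 0, -0.956, 37.22, -4.7, 0, 45]'; python3 -c "
from h import *
plan((606.1,37.8,101.2,-1.6))"
```

```text
t: 17.93
ee_pos: [605.0, 36.9, 134.5]
tcp_rot: [-0.0, 0.717, 0.697, -0.001]
wrist_force: [-0.3, -0.8, -0.9]
width: 49.8
grasp_force: 25.0
now [605.   36.9 134.5] yaw -1.6 w 49.787919647855134 g 24.953500628471375 t 17.9333
[-0.003  0.001 -0.   ] [ 1.   1.1 33.3]
```

To row units: 34 mm is 6.8, 33 mm is 6.6.

```bash
python3 steer.py '[0, 0, 0, 0.2, 0.2, 3, 45, 0, 0, 0, 0.2, 0.2, 5, 45, 0, 0, 0, 0.2, 0.2, 6, 45, 0, 0, 0, 0.2, 0.2, 6.6, 45, 0, 0, 0, 0.2, 0.2, 6.8, 45, 0, 0, 0, 0.2, 0.2, 6.8, 45, 0, 0, 0, 0.2, 0.2, 6.8, 45]'; python3 steer.py '[0, 0, 0, 0, 0, 0, 55, 0, 0, 0, 0, 0, 0, 60, 0, 0, 0, 0, 0, 0, 70, 0, 0, 0, 0, 0, 0, 70, 0, 0, 0, 0, 0, 0, 70, 0, 0, 0, 0, 0, 0, 70]'; python3 steer.py '[0, 0, 0, 0, 0, -2, 70, 0, 0, 0, 0, 0, -8, 70, 0, 0, 0, 0, 0, -16, 70, 0, 0, 0, 0, 0, -20, 70, 0, 0, 0, 0, 0, -20, 70, 0, 0, 0, 0, 0, -20, 70]'; python3 steer.py '[0, 0, 0, -22, -36, 0, 40, 0, 0, 0, -22, -36, 0, 40, 0, 0, 0, -22, -36, 0, 40, 0, 0, 0, -22, -36, 0, 40, 0, 0, 0, -22, -36, 0, 40, 0, 0, 0, -22, -36, 0, 40]'; python3 - <<'E'
from h import *
plan((443,299,200,-1.6))
t=arm.snapshot("top"); s=arm.snapshot("scene")
cv2.imwrite("pics/t2.png",cv2.resize(t[80:240,155:355],None,fx=4,fy=3.75,interpolation=cv2.INTER_CUBIC)[:600])
cv2.imwrite("pics/s2.png",cv2.resize(s[140:320,140:360],None,fx=3.3,fy=3.3,interpolation=cv2.INTER_CUBIC))
E
```

```text
t: 18.52
ee_pos: [607.1, 38.9, 102.3]
tcp_rot: [0.0, 0.717, 0.697, 0.0]
wrist_force: [-0.4, -0.3, -2.2]
width: 49.4
grasp_force: 25.0
t: 19.02
ee_pos: [607.0, 39.1, 102.1]
tcp_rot: [0.0, 0.717, 0.697, 0.0]
wrist_force: [-0.3, 0.8, -0.6]
width: 70.1
grasp_force: 0.0
t: 19.52
ee_pos: [607.5, 39.0, 203.8]
tcp_rot: [0.001, 0.717, 0.697, 0.001]
wrist_force: [-0.1, -0.2, -0.3]
width: 70.1
grasp_force: 0.0
t: 20.02
ee_pos: [415.5, -69.7, 200.4]
tcp_rot: [-0.002, 0.718, 0.696, -0.004]
wrist_force: [-1.0, -1.6, -0.9]
width: 40.6
grasp_force: 0.0
now [415.5 -69.7 200.4] yaw -1.8 w 40.59936624238733 g 0.0 t 20.0167
[-0.009  0.003 -0.004] [369.4  15.8  -0.9]
```

View pics/t2.png

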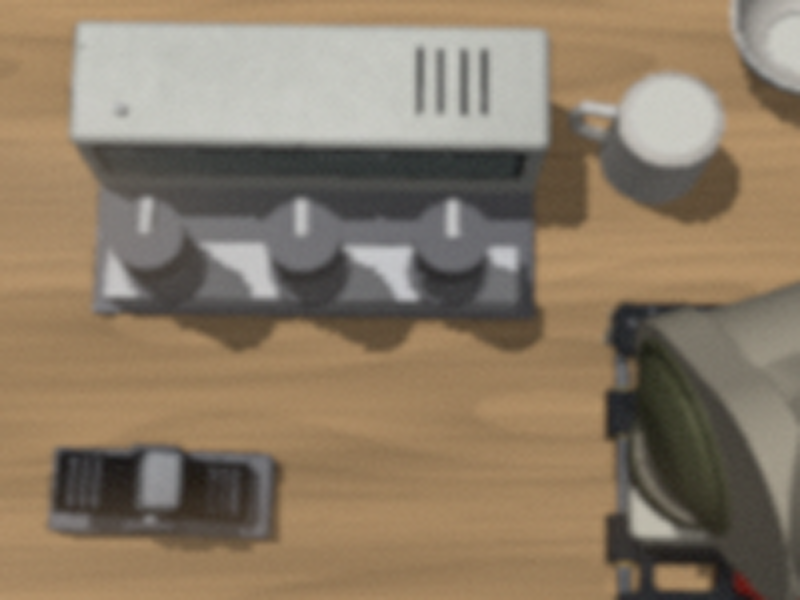

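View pics/s2.png

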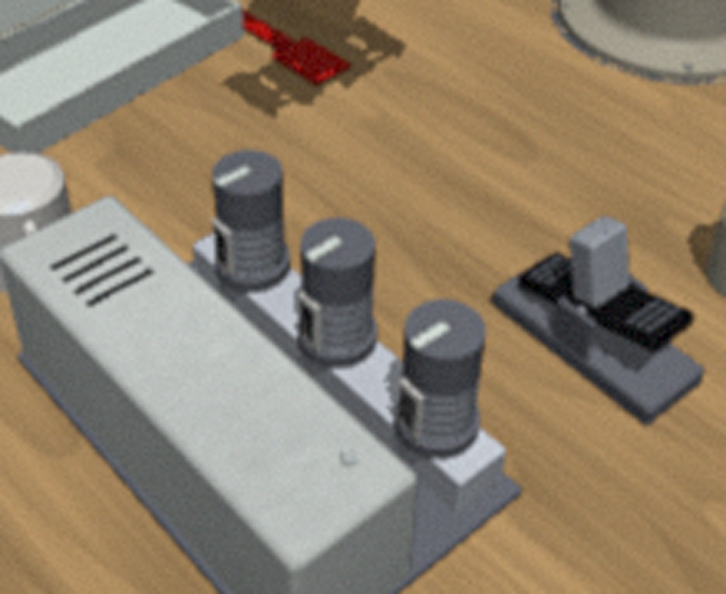

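```bash
python3 - <<'E'
from h import *
for a,b in [((148,236),(146,199)),((303,237),(302,199)),((452,238),(453,200))]:
    p,q=onz("top",tc([a,b]),135)[:,:2]; d=p-[608.9,137.8]; u=np.array([.9996,-.0277]); v=np.array([.0277,.9996]); print(d@u,d@v,np.degrees(np.arctan2(*(q-p)[::-1])))
E
```

```text
-1.303764041180032 102.32381008740585 3.5445079465975633
-0.5036580586220233 0.1403004242181947 1.1273114715367674
0.23875124399582537 -98.28430822429063 -2.5551105504296943
```

The manual's scale: shifts go in units of 5 mm and turns go in units of 0.25 rad. Converting my numbers, 190 mm is 38, 16 mm is 3.2.

```bash
python3 steer.py '[0, 0, 0, 38, 3.2, 0, 0, 0, 0, 0, 38, 3.2, 0, 0, 0, 0, 0, 38, 3.2, 0, 0, 0, 0, 0, 38, 3.2, 0, 0, 0, 0, 0, 38, 3.2, 0, 0, 0, 0, 0, 38, 3.2, 0, 0]' ; python3 steer.py '[0, 0, 0, 36.2, 0, 0, 0, 0, 0, 0, 36.2, 0, 0, 0, 0, 0, 0, 36.2, 0, 0, 0, 0, 0, 0, 36.2, 0, 0, 0, 0, 0, 0, 36.2, 0, 0, 0, 0, 0, 0, 36.2, 0, 0, 0, 0, 0, 0, 36.2, 0, 0, 0, 0, 0, 0, 36.2, 0, 0, 0]' ; python3 -c "
from h import *
plan((443,301,85,-1.6))"
```

```text
t: 20.62
ee_pos: [446.7, 131.3, 202.1]
tcp_rot: [-0.001, 0.714, 0.7, 0.002]
wrist_force: [-0.2, 0.8, 0.5]
width: 4.5
grasp_force: 0.0
t: 21.28
ee_pos: [450.3, 303.2, 201.3]
tcp_rot: [0.0, 0.717, 0.697, -0.001]
wrist_force: [-0.1, -0.8, -0.0]
width: 0.2
grasp_force: 0.0
now [450.3 303.2 201.3] yaw -1.6 w 0.24194067406458963 g 0.0 t 21.2833
[-0.001  0.002 -0.001] [ -2.3  -7.2 116.3]
```

To row units: 116 mm is 23.2, 110 mm is 22.

```bash
python3 steer.py '[0, 0, 0, -0.46, -1.4, 8, 0, 0, 0, 0, -0.46, -1.4, 16, 0, 0, 0, 0, -0.46, -1.4, 22, 0, 0, 0, 0, -0.46, -1.4, 23.2, 0, 0, 0, 0, -0.46, -1.4, 23.2, 0, 0, 0, 0, -0.46, -1.4, 23.2, 0]' ; python3 steer.py '[0, 0, 0, 0, 0, 2, 0, 0, 0, 0, 0, 0, 3.6, 0, 0, 0, 0, 0, 0, 4.8, 0, 0, 0, 0, 0, 0, 6, 0, 0, 0, 0, 0, 0, 7, 0, 0, 0, 0, 0, 0, 7.6, 0, 0, 0, 0, 0, 0, 7.6, 0, 0, 0, 0, 0, 0, 7.6, 0]'; python3 steer.py '[0, 0, 0, 0, 0, -2, 0, 0, 0, 0, 0, 0, -8, 0, 0, 0, 0, 0, 0, -16, 0, 0, 0, 0, 0, 0, -24, 0, 0, 0, 0, 0, 0, -30, 0, 0, 0, 0, 0, 0, -30, 0]'; python3 - <<'E'
from h import *
plan()
s=arm.snapshot("scene"); a=cv2.resize(s[140:320,140:360],None,fx=3.3,fy=3.3,interpolation=cv2.INTER_CUBIC)
cv2.imwrite("pics/s3.png",a)
E
```

```text
t: 21.78
ee_pos: [443.8, 302.0, 86.9]
tcp_rot: [0.0, 0.717, 0.697, 0.0]
wrist_force: [-0.5, -0.3, 0.2]
width: 0.6
grasp_force: 0.0
t: 22.45
ee_pos: [443.0, 302.4, 47.8]
tcp_rot: [-0.0, 0.717, 0.697, -0.0]
wrist_force: [-0.4, 0.3, -0.3]
width: 0.7
grasp_force: 0.0
t: 22.95
ee_pos: [444.9, 304.5, 204.6]
tcp_rot: [0.001, 0.717, 0.697, 0.004]
wrist_force: [0.8, 0.2, 0.2]
width: 0.7
grasp_force: 0.0
now [444.9 304.5 204.6] yaw -1.6 w 0.7485132366490338 g 0.0 t 22.95
```

View pics/s3.png

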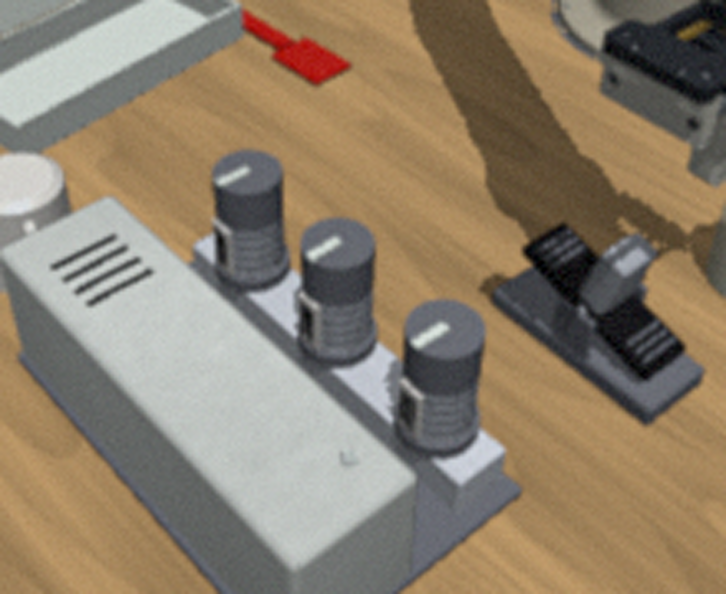

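```bash
python3 steer.py '[0, 0, 0, 0, 0, 0, 0, 0, 0, 0, 0, 0, 0, 0, 0, 0, 0, -21, -1.4, 0, 0, 0, 0, 0, -21, -1.4, 0, 0, 0, 0, 0, -21, -1.4, 0, 0, 0, 0, 0, -21, -1.4, 0, 0, 0, 0, 0, -21, -1.4, 0, 0]'; python3 steer.py '[0, 0, 0, 0, 0, 0, 0, 0, 0, 0, 0, 0, 0, 0]'; python3 -c "
from h import *
plan((438.5,197,85,-1.6))"
```

```text
t: 23.58
ee_pos: [432.8, 196.3, 197.1]
tcp_rot: [-0.0, 0.718, 0.696, -0.001]
wrist_force: [0.3, -0.6, 0.4]
width: 0.8
grasp_force: 0.0
t: 23.75
ee_pos: [433.2, 199.0, 197.7]
tcp_rot: [-0.0, 0.716, 0.698, 0.0]
wrist_force: [0.3, -0.3, -0.5]
width: 0.4
grasp_force: 0.0
now [433.2 199.  197.7] yaw -1.5 w 0.43945887740118306 g 0.0 t 23.75
[-0.001 -0.001  0.001] [ -1.9   5.4 112.7]
```

To row units: 112 mm is 22.4, 107 mm is 21.4.

```bash
python3 steer.py '[0, 0, 0, -0.38, 1.08, 8, 0, 0, 0, 0, -0.38, 1.08, 16, 0, 0, 0, 0, -0.38, 1.08, 21.4, 0, 0, 0, 0, -0.38, 1.08, 22.4, 0, 0, 0, 0, -0.38, 1.08, 22.4, 0, 0, 0, 0, -0.38, 1.08, 22.4, 0]' ; python3 steer.py '[0, 0, 0, 0, 0, 2, 0, 0, 0, 0, 0, 0, 3.6, 0, 0, 0, 0, 0, 0, 4.8, 0, 0, 0, 0, 0, 0, 6, 0, 0, 0, 0, 0, 0, 7, 0, 0, 0, 0, 0, 0, 7.6, 0, 0, 0, 0, 0, 0, 7.6, 0, 0, 0, 0, 0, 0, 7.6, 0]'; python3 steer.py '[0, 0, 0, 0, 0, -2, 0, 0, 0, 0, 0, 0, -8, 0, 0, 0, 0, 0, 0, -16, 0, 0, 0, 0, 0, 0, -24, 0, 0, 0, 0, 0, 0, -30, 0, 0, 0, 0, 0, 0, -30, 0]'; python3 steer.py '[0, 0, 0, -20, 0, 0, 0, 0, 0, 0, -40, -4, 0, 60, 0, 0, 0, -40, -4, 0, 60, 0, 0, 0, -40, -4, 0, 60, 0, 0, 0, -40, -4, 0, 60, 0, 0, 0, -40, -4, 0, 60, 0, 0, 0, -40, -4, 0, 60, 0, 0, 0, -40, -4, 0, 60]'; python3 - <<'E'
from h import *
plan((606.4,38.8,210,-1.6))
for n in("top","scene"): cv2.imwrite(f"pics/{n}4.png",cv2.resize(arm.snapshot(n),None,fx=1.5,fy=1.5,interpolation=cv2.INTER_CUBIC))
E
```

```text
t: 24.25
ee_pos: [438.7, 196.8, 86.6]
tcp_rot: [-0.0, 0.716, 0.698, 0.0]
wrist_force: [0.0, -0.6, 0.3]
width: 0.6
grasp_force: 0.0
t: 24.92
ee_pos: [438.5, 195.7, 47.9]
tcp_rot: [-0.0, 0.717, 0.697, -0.0]
wrist_force: [0.9, 1.6, -0.3]
width: 0.6
grasp_force: 0.0
t: 25.42
ee_pos: [440.6, 197.1, 203.5]
tcp_rot: [0.001, 0.717, 0.697, 0.004]
wrist_force: [0.4, 0.6, 0.6]
width: 0.5
grasp_force: 0.0
t: 26.08
ee_pos: [413.4, -3.3, 198.2]
tcp_rot: [0.0, 0.717, 0.697, 0.0]
wrist_force: [-0.7, -0.1, -0.3]
width: 42.5
grasp_force: 0.0
now [413.4  -3.3 198.2] yaw -1.6 w 42.54972092323585 g 0.0 t 26.0833
[ 0.001 -0.    -0.001] [ 47.6 191.8 -11.6]
```

View pics/scene4.png

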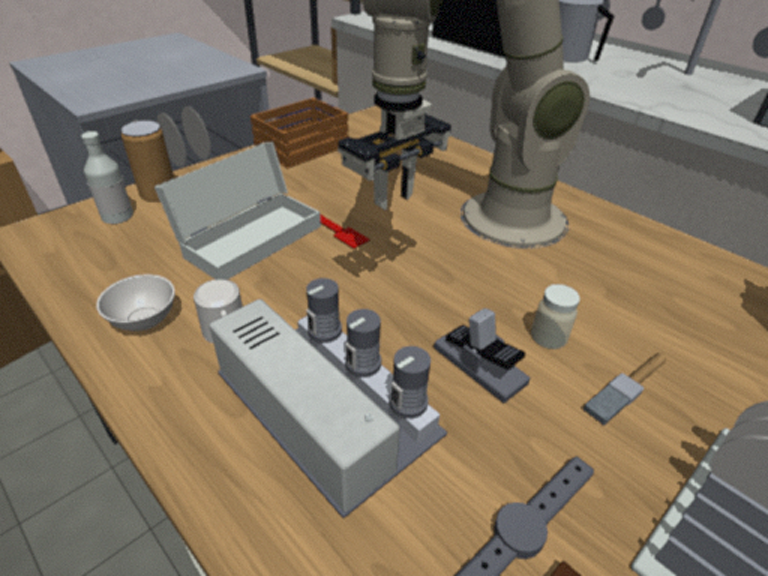

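View pics/top4.png

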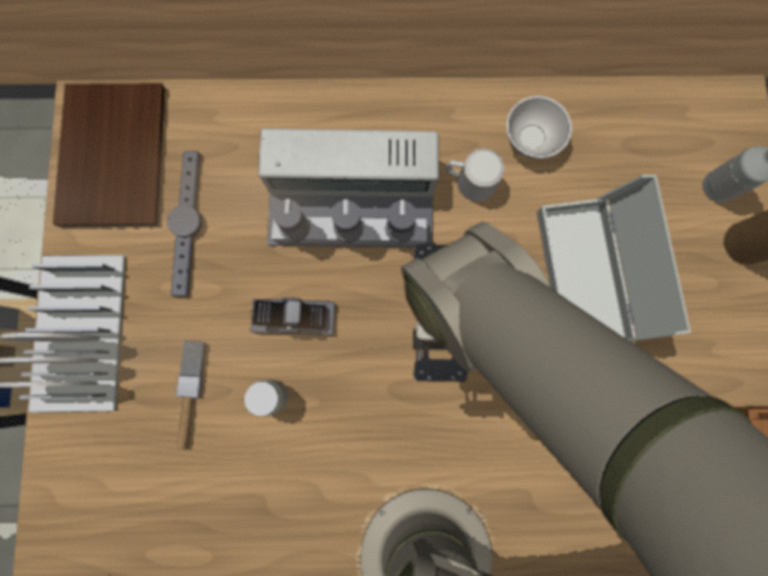

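```bash
python3 steer.py '[0, 0, 0, 9.52, 38.36, -2.4, 70, 0, 0, 0, 9.52, 38.36, -2.4, 70, 0, 0, 0, 9.52, 38.36, -2.4, 70, 0, 0, 0, 9.52, 38.36, -2.4, 70, 0, 0, 0, 9.52, 38.36, -2.4, 70, 0, 0, 0, 9.52, 38.36, -2.4, 70, 0, 0, 0, 9.52, 38.36, -2.4, 70, 0, 0, 0, 9.52, 38.36, -2.4, 70]' 25; python3 - <<'E'
from h import *
plan((606.4,38.8,101.5,-1.6))
t=arm.snapshot("top"); s=arm.snapshot("scene")
cv2.imwrite("pics/t5.png",cv2.resize(t[105:245,350:470],None,fx=4,fy=4,interpolation=cv2.INTER_CUBIC))
b=cv2.resize(s[90:190,100:220],None,fx=4,fy=4,interpolation=cv2.INTER_CUBIC)
cv2.imwrite("pics/s5.png",b)
a=cv2.imread("pics/t5.png"); a=cv2.resize(a,None,fx=.75,fy=.75); cv2.imwrite("pics/c5.png",np.hstack([a,cv2.copyMakeBorder(cv2.resize(b,None,fx=.9,fy=.9),0,60,0,0,cv2.BORDER_CONSTANT)])) ; print(a.shape,b.shape)
E
```

```text
t: 26.85
ee_pos: [605.1, 40.1, 209.4]
tcp_rot: [-0.001, 0.716, 0.698, -0.001]
wrist_force: [0.2, 0.2, 0.3]
width: 69.9
grasp_force: 0.0
now [605.1  40.1 209.4] yaw -1.5 w 69.93671597538791 g 0.0 t 26.85
[-0.002 -0.     0.003] [ -1.3   1.5 107.9]
(420, 360, 3) (400, 480, 3)
```

View pics/c5.png

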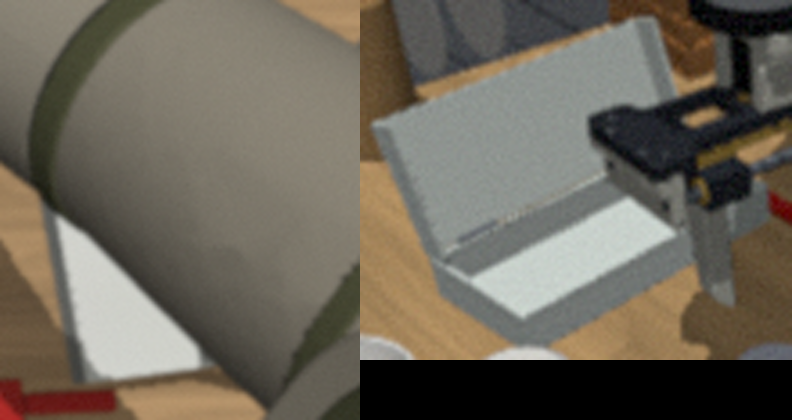

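```bash
python3 - <<'E'
from h import *
print(tri((361.8,139.1),(145.2,178.4)))
t=cv2.resize(cv2.imread("pics/top0.png"),(512,384),interpolation=cv2.INTER_AREA)
g=t.min(2); m=((g>175)).astype(np.uint8); m[:, :360]=0; m[:,424:]=0; m[:130]=0; m[236:]=0
cs,_=cv2.findContours(m,cv2.RETR_EXTERNAL,cv2.CHAIN_APPROX_NONE); c=max(cs,key=cv2.contourArea)
q=cv2.approxPolyDP(cv2.convexHull(c),5,True)[:,0]; print(cv2.contourArea(c),q, onz("top",q,4).round(1))
d=((t.max(2).astype(int)-t.min(2))<28).astype(np.uint8); d[:, :345]=0; d[:,462:]=0; d[:110]=0; d[240:]=0
cs,_=cv2.findContours(d,cv2.RETR_EXTERNAL,cv2.CHAIN_APPROX_NONE); c=max(cs,key=cv2.contourArea)
q=cv2.approxPolyDP(cv2.convexHull(c),4,True)[:,0]; print(cv2.contourArea(c),q,onz("top",q,40).round(1))
E
python3 steer.py '[0, 0, 0, -0.26, 0.3, 8, 70, 0, 0, 0, -0.26, 0.3, 15, 70, 0, 0, 0, -0.26, 0.3, 19.4, 70, 0, 0, 0, -0.26, 0.3, 21.4, 70, 0, 0, 0, -0.26, 0.3, 21.6, 70, 0, 0, 0, -0.26, 0.3, 21.6, 70]' 25; python3 steer.py '[0, 0, 0, 0, 0, 0, 45, 0, 0, 0, 0, 0, 0, 45, 0, 0, 0, 0, 0, 0, 45, 0, 0, 0, 0, 0, 0, 45, 0, 0, 0, 0, 0, 0, 45, 0, 0, 0, 0, 0, 0, 45]'
```

```text
(array([ 646.17599244, -243.84562361,   36.17269221]), np.float64(3.6883870821180365))
2890.0 [[396 142]
 [414 226]
 [380 230]
 [365 146]] [[ 644.2 -356.2    4. ]
 [ 389.6 -389.1    4. ]
 [ 379.5 -288.6    4. ]
 [ 632.9 -261.1    4. ]]
8359.5 [[436 117]
 [459 221]
 [375 232]
 [358 141]] [[ 708.7 -466.4   40. ]
 [ 399.7 -502.1   40. ]
 [ 372.4 -261.4   40. ]
 [ 637.9 -229.7   40. ]]
t: 27.45
ee_pos: [607.4, 37.3, 102.6]
tcp_rot: [-0.0, 0.717, 0.697, -0.0]
wrist_force: [-0.6, 0.2, -0.2]
width: 69.7
grasp_force: 0.0
t: 27.95
ee_pos: [608.1, 37.1, 103.1]
tcp_rot: [0.001, 0.717, 0.697, 0.001]
wrist_force: [-1.6, -0.9, 7.3]
width: 49.6
grasp_force: 25.0
```

To row units: -100 mm is -20, -70 mm is -14.

```bash
python3 steer.py '[0, 0, 0, 0, 0, -6, 45, 0, 0, 0, 0, 0, -14, 45, 0, 0, 0, 0, 0, -20, 45, 0, 0, 0, 0, 0, -20, 45, 0, 0, 0, 0, 0, -20, 45]';  python3 -c "
from h import *
plan((602,-135,200,-1.6),(594.5,-306,195,6),(594.5,-306,68,6))"
```

```text
t: 28.37
ee_pos: [608.3, 37.1, 203.7]
tcp_rot: [0.001, 0.717, 0.697, 0.001]
wrist_force: [0.2, -0.4, -1.1]
width: 49.5
grasp_force: 25.0
now [608.3  37.1 203.7] yaw -1.6 w 49.544128750840116 g 24.991688132286072 t 28.3667
[ 0.003 -0.    -0.001] [-172.2   -1.4    3.7]
[ 0.     0.    -0.133] [-171.1   -2.7    5. ]
[0. 0. 0.] [  0.   0. 127.]
```

```bash
python3 steer.py '[0, 0, 0, -34.4, -0.28, 0.6, 45, 0, 0, 0, -34.4, -0.28, 0.6, 45, 0, 0, 0, -34.4, -0.28, 0.6, 45, 0, 0, 0, -34.4, -0.28, 0.6, 45, 0, 0, 0, -34.4, -0.28, 0.6, 45]'; python3 steer.py '[0, 0, -0.532, -34.2, -0.54, 1, 45, 0, 0, -0.532, -34.2, -0.54, 1, 45, 0, 0, -0.532, -34.2, -0.54, 1, 45, 0, 0, -0.532, -34.2, -0.54, 1, 45, 0, 0, -0.532, -34.2, -0.54, 1, 45, 0, 0, -0.532, -34.2, -0.54, 1, 45, 0, 0, -0.532, -34.2, -0.54, 1, 45, 0, 0, -0.532, -34.2, -0.54, 1, 45]'; python3 - <<'E'
from h import *
plan((594.5,-306,115,6))
s=arm.snapshot("scene"); cv2.imwrite("pics/s6.png",cv2.resize(s[80:200,90:250],None,fx=4,fy=4,interpolation=cv2.INTER_CUBIC))
E
```

```text
t: 28.78
ee_pos: [599.0, -144.5, 196.2]
tcp_rot: [-0.0, 0.72, 0.694, -0.003]
wrist_force: [-0.7, -0.5, -2.2]
width: 49.1
grasp_force: 25.0
t: 29.45
ee_pos: [593.8, -303.7, 193.1]
tcp_rot: [-0.001, 0.668, 0.744, 0.0]
wrist_force: [0.2, 0.1, -1.1]
width: 49.8
grasp_force: 25.0
now [ 593.8 -303.7  193.1] yaw 6.1 w 49.83405275430691 g 24.991978704929352 t 29.45
[-0.001 -0.002  0.002] [-2.5  0.6 78.1]
```

View pics/s6.png

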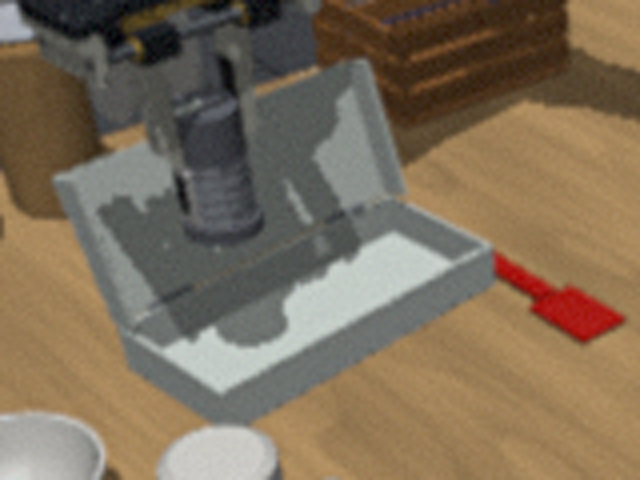

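```bash
python3 - <<'E'
from h import *
c=np.array([513,-315]);a=np.radians(6.3);u=np.array([np.cos(a),np.sin(a)]);v=np.array([np.sin(a),-np.cos(a)])
for s,w in((1,-1),(1,1),(-1,-1),(-1,1)):
    print(s,w,"rim",((proj("scene",[*(c+u*140*s+v*65*w),40])-[90,80])*4).round(),"bottom",((proj("scene",[*(c+u*140*s+v*65*w),0])-[90,80])*4).round(),"floor",((proj("scene",[*(c+u*136*s+v*61*w),4])-[90,80])*4).round())
print(((proj("scene",[[594.5,-306,4],[594.5,-306,130]])-[90,80])*4).round())
E
```

```text
1 -1 rim [[230. 395.]] bottom [[239. 438.]] floor [[239. 429.]]
1 1 rim [[127. 327.]] bottom [[138. 369.]] floor [[144. 365.]]
-1 -1 rim [[502. 247.]] bottom [[505. 287.]] floor [[498. 283.]]
-1 1 rim [[399. 195.]] bottom [[403. 234.]] floor [[402. 233.]]
[[248. 365.]
 [220. 226.]]
```

```bash
python3 steer.py '[0, 0, 0, -0.8, 0.12, 7, 45, 0, 0, 0, -0.8, 0.12, 14, 45, 0, 0, 0, -0.8, 0.12, 19, 45, 0, 0, 0, -0.8, 0.12, 21, 45, 0, 0, 0, -0.8, 0.12, 22.4, 45, 0, 0, 0, -0.8, 0.12, 23.6, 45, 0, 0, 0, -0.8, 0.12, 24.4, 45, 0, 0, 0, -0.8, 0.12, 24.4, 45]'; python3 steer.py '[0, 0, 0, 0, 0, 0.2, 45, 0, 0, 0, 0, 0, 0.4, 45, 0, 0, 0, 0, 0, 0.6, 45, 0, 0, 0, 0, 0, 0.6, 45]'; python3 -c "
from h import *
plan((594.5,-308,67,6))"
```

```text
t: 30.17
ee_pos: [595.4, -309.4, 72.5]
tcp_rot: [0.0, 0.669, 0.743, 0.0]
wrist_force: [-0.5, -0.6, -1.2]
width: 49.8
grasp_force: 25.0
t: 30.5
ee_pos: [594.9, -309.7, 69.3]
tcp_rot: [0.0, 0.669, 0.743, 0.0]
wrist_force: [-0.3, -0.3, -1.6]
width: 49.4
grasp_force: 25.0
now [ 594.9 -309.7   69.3] yaw 6.0 w 49.37897798195219 g 24.991504848003387 t 30.5
[0. 0. 0.] [ 1.8 -0.3  2.3]
```

Lower the last 2 mm, release, retreat, and head for the second filter at (608,138).

```bash
python3 steer.py '[0, 0, 0, 0, 0, 0.2, 45, 0, 0, 0, 0, 0, 0.4, 45, 0, 0, 0, 0, 0, 0.46, 45, 0, 0, 0, 0, 0, 0.46, 45]'; python3 steer.py '[0, 0, 0, 0, 0, 0, 55, 0, 0, 0, 0, 0, 0, 60, 0, 0, 0, 0, 0, 0, 62, 0, 0, 0, 0, 0, 0, 62, 0, 0, 0, 0, 0, 0, 62]'; python3 steer.py '[0, 0, 0, 0, 0, -2, 62, 0, 0, 0, 0, 0, -8, 62, 0, 0, 0, 0, 0, -16, 62, 0, 0, 0, 0, 0, -24, 62, 0, 0, 0, 0, 0, -28, 62, 0, 0, 0, 0, 0, -28, 62]'; python3 -c "
from h import *
plan((608,-90,210,-1.6),(609,138,210,-1.6),(609,138,102.5,-1.6))"
```

```text
t: 30.83
ee_pos: [595.0, -309.6, 67.2]
tcp_rot: [0.0, 0.669, 0.743, -0.0]
wrist_force: [-1.6, -0.1, 4.9]
width: 49.4
grasp_force: 25.0
t: 31.25
ee_pos: [594.9, -309.5, 66.5]
tcp_rot: [-0.0, 0.669, 0.743, -0.0]
wrist_force: [-0.3, -0.4, 0.0]
width: 61.9
grasp_force: 0.0
t: 31.75
ee_pos: [597.4, -309.9, 213.0]
tcp_rot: [0.004, 0.669, 0.743, 0.001]
wrist_force: [0.2, 0.1, 0.4]
width: 61.9
grasp_force: 0.0
now [ 597.4 -309.9  213. ] yaw 6.0 w 61.94159846797629 g 0.0 t 31.75
[0.008 0.004 0.133] [217.5  33.5   2.4]
[0. 0. 0.] [227.9  -5.4   0. ]
[0. 0. 0.] [  0.    0.  107.5]
```

To row units: 217 mm is 43.4, 33 mm is 6.6, 0.133 rad is 0.532.

```bash
python3 steer.py '[0, 0, 0.532, 43.4, 6.6, 0, 70, 0, 0, 0.532, 43.4, 6.6, 0, 70, 0, 0, 0.532, 43.4, 6.6, 0, 70, 0, 0, 0.532, 43.4, 6.6, 0, 70, 0, 0, 0.532, 43.4, 6.6, 0, 70, 0, 0, 0.532, 43.4, 6.6, 0, 70, 0, 0, 0.532, 43.4, 6.6, 0, 70]' ; python3 steer.py '[0, 0, 0, 45.6, -1, 0, 70, 0, 0, 0, 45.6, -1, 0, 70, 0, 0, 0, 45.6, -1, 0, 70, 0, 0, 0, 45.6, -1, 0, 70, 0, 0, 0, 45.6, -1, 0, 70, 0, 0, 0, 45.6, -1, 0, 70, 0, 0, 0, 45.6, -1, 0, 70, 0, 0, 0, 45.6, -1, 0, 70]';python3 -c "
from h import *
plan((609,138,102.5,-1.6))"
```

```text
t: 32.33
ee_pos: [605.0, -85.0, 207.1]
tcp_rot: [-0.001, 0.714, 0.7, 0.001]
wrist_force: [0.5, 0.6, 0.1]
width: 70.0
grasp_force: 0.0
t: 33.0
ee_pos: [606.3, 137.6, 206.3]
tcp_rot: [-0.0, 0.716, 0.698, -0.0]
wrist_force: [-0.0, -0.6, 0.2]
width: 69.9
grasp_force: 0.0
now [606.3 137.6 206.3] yaw -1.5 w 69.94021223077074 g 0.0 t 33.0
[-0.001  0.001  0.001] [  0.5   2.7 103.8]
```

To row units: 104 mm is 20.8, 95 mm is 19.

```bash
python3 steer.py '[0, 0, 0, 0.1, 0.54, 8, 70, 0, 0, 0, 0.1, 0.54, 15, 70, 0, 0, 0, 0.1, 0.54, 19, 70, 0, 0, 0, 0.1, 0.54, 20.8, 70, 0, 0, 0, 0.1, 0.54, 20.8, 70, 0, 0, 0, 0.1, 0.54, 20.8, 70]' 25; python3 steer.py '[0, 0, 0, 0, 0, 0, 45, 0, 0, 0, 0, 0, 0, 45, 0, 0, 0, 0, 0, 0, 45, 0, 0, 0, 0, 0, 0, 45, 0, 0, 0, 0, 0, 0, 45, 0, 0, 0, 0, 0, 0, 45]'; python3 steer.py '[0, 0, 0, 0, 0, -6, 45, 0, 0, 0, 0, 0, -14, 45, 0, 0, 0, 0, 0, -22, 45, 0, 0, 0, 0, 0, -22, 45, 0, 0, 0, 0, 0, -22, 45]';  python3 -c "
from h import *
plan((580,-90,205,-1.6),(513,-317,205,6))"
```

```text
t: 33.5
ee_pos: [609.6, 136.8, 103.0]
tcp_rot: [0.0, 0.718, 0.697, -0.0]
wrist_force: [0.0, 0.6, 0.7]
width: 70.4
grasp_force: 0.0
t: 34.0
ee_pos: [609.6, 138.2, 103.7]
tcp_rot: [0.001, 0.717, 0.697, 0.001]
wrist_force: [-0.7, -1.3, 6.3]
width: 49.5
grasp_force: 25.0
t: 34.42
ee_pos: [610.1, 138.6, 215.1]
tcp_rot: [0.001, 0.717, 0.697, 0.002]
wrist_force: [-0.2, 0.0, -2.1]
width: 49.5
grasp_force: 25.0
now [610.1 138.6 215.1] yaw -1.6 w 49.5040467679607 g 24.999448657035828 t 34.4167
[ 0.004 -0.001 -0.   ] [-229.4  -23.6    9.8]
[ 0.     0.    -0.133] [-228.8  -60.6    0. ]
```

```bash
cat >> h.py <<'E'
def caddy():
    "pixel shift of two caddy corners in scene view against the first picture"
    r=cv2.resize(cv2.imread("pics/scene0.png"),(512,384),interpolation=cv2.INTER_AREA); s=arm.snapshot("scene")
    for x,y in((145,182),(212,145),(107,126)):
        T=r[y-9:y+10,x-9:x+10]; m=cv2.matchTemplate(s[y-25:y+26,x-25:x+26],T,cv2.TM_CCOEFF_NORMED); _,q,_,l=cv2.minMaxLoc(m); print("corner",x,y,"shift",l[0]-16,l[1]-16,round(q,2))
E
python3 steer.py '[0, 0, 0, -45.8, -4.72, 1.8, 45, 0, 0, 0, -45.8, -4.72, 1.8, 45, 0, 0, 0, -45.8, -4.72, 1.8, 45, 0, 0, 0, -45.8, -4.72, 1.8, 45, 0, 0, 0, -45.8, -4.72, 1.8, 45, 0, 0, 0, -45.8, -4.72, 1.8, 45, 0, 0, 0, -45.8, -4.72, 1.8, 45]'; python3 -c "
from h import *
caddy()
plan((513,-317,205,6))"
```

```text
t: 35.0
ee_pos: [576.6, -97.3, 201.3]
tcp_rot: [-0.001, 0.72, 0.694, -0.003]
wrist_force: [-0.4, 0.4, -1.7]
width: 49.8
grasp_force: 25.0
corner 145 182 shift 0 1 0.83
corner 212 145 shift 0 0 0.65
corner 107 126 shift 0 0 0.99
now [577.4 -93.7 201.7] yaw -1.9 w 49.75320452649777 g 24.999476373195648 t 35.05
[-0.004  0.001 -0.138] [-225.3  -56.9   -2.8]
```

Caddy unmoved.

To row units: -225 mm is -45, -57 mm is -11.4, -0.136 rad is -0.544.

```bash
python3 steer.py '[0, 0, -0.544, -45, -11.4, 0, 45, 0, 0, -0.544, -45, -11.4, 0, 45, 0, 0, -0.544, -45, -11.4, 0, 45, 0, 0, -0.544, -45, -11.4, 0, 45, 0, 0, -0.544, -45, -11.4, 0, 45, 0, 0, -0.544, -45, -11.4, 0, 45, 0, 0, -0.544, -45, -11.4, 0, 45, 0, 0, -0.544, -45, -11.4, 0, 45]'; python3 steer.py '[0, 0, 0, 0, 0, 0, 45, 0, 0, 0, 0, 0, 0, 45]'; python3 -c "
from h import *
plan((513,-317,67.5,6))"
```

```text
t: 35.72
ee_pos: [515.2, -313.5, 202.5]
tcp_rot: [-0.001, 0.669, 0.744, 0.0]
wrist_force: [0.4, 0.1, -1.4]
width: 49.6
grasp_force: 25.0
t: 35.88
ee_pos: [516.6, -310.9, 203.5]
tcp_rot: [-0.0, 0.667, 0.745, 0.0]
wrist_force: [0.3, -0.4, -1.3]
width: 49.8
grasp_force: 25.0
now [ 516.6 -310.9  203.5] yaw 6.4 w 49.78612558089037 g 24.99958723783493 t 35.8833
[ 0.    -0.001  0.007] [ -5.8  -4.3 136. ]
```

```bash
python3 steer.py '[0, 0, 0, -1.16, -0.86, 8, 45, 0, 0, 0, -1.16, -0.86, 16, 45, 0, 0, 0, -1.16, -0.86, 21, 45, 0, 0, 0, -1.16, -0.86, 23.6, 45, 0, 0, 0, -1.16, -0.86, 25.2, 45, 0, 0, 0, -1.16, -0.86, 26.2, 45, 0, 0, 0, -1.16, -0.86, 26.6, 45, 0, 0, 0, -1.16, -0.86, 26.6, 45]'; python3 steer.py '[0, 0, 0, 0, 0, 0.2, 45, 0, 0, 0, 0, 0, 0.4, 45, 0, 0, 0, 0, 0, 0.4, 45]'; python3 -c "
from h import *
plan((513,-317,67.5,6))"
```

```text
t: 36.55
ee_pos: [512.9, -319.5, 71.5]
tcp_rot: [0.001, 0.668, 0.744, 0.0]
wrist_force: [0.4, 0.5, -1.6]
width: 49.6
grasp_force: 25.0
t: 36.8
ee_pos: [512.4, -319.9, 69.4]
tcp_rot: [0.001, 0.668, 0.744, 0.0]
wrist_force: [1.2, -0.4, -1.7]
width: 49.5
grasp_force: 25.0
now [ 512.4 -319.9   69.4] yaw 6.2 w 49.51706246183937 g 24.999568462371826 t 36.8
[0.001 0.001 0.003] [2.8 0.9 1.9]
```

```bash
python3 steer.py '[0, 0, 0, 0, 0, 0.2, 45, 0, 0, 0, 0, 0, 0.34, 45, 0, 0, 0, 0, 0, 0.34, 45]'; python3 steer.py '[0, 0, 0, 0, 0, 0, 55, 0, 0, 0, 0, 0, 0, 60, 0, 0, 0, 0, 0, 0, 62, 0, 0, 0, 0, 0, 0, 62, 0, 0, 0, 0, 0, 0, 62]'; python3 steer.py '[0, 0, 0, 0, 0, -2, 62, 0, 0, 0, 0, 0, -8, 62, 0, 0, 0, 0, 0, -16, 62, 0, 0, 0, 0, 0, -24, 62, 0, 0, 0, 0, 0, -28, 62, 0, 0, 0, 0, 0, -28, 62]'; python3 -c "
from h import *
plan((570,-40,210,-1.6),(611,239.5,210,-1.6))"
```

```text
t: 37.05
ee_pos: [512.3, -319.9, 67.7]
tcp_rot: [0.0, 0.668, 0.744, -0.0]
wrist_force: [-1.5, -0.8, 5.5]
width: 49.6
grasp_force: 25.0
t: 37.47
ee_pos: [512.1, -319.6, 66.9]
tcp_rot: [-0.0, 0.668, 0.744, 0.0]
wrist_force: [0.5, -0.8, 0.5]
width: 61.9
grasp_force: 0.0
t: 37.97
ee_pos: [514.4, -320.1, 212.7]
tcp_rot: [0.004, 0.668, 0.744, 0.001]
wrist_force: [-0.0, -0.0, 0.5]
width: 62.0
grasp_force: 0.0
now [ 514.4 -320.1  212.7] yaw 6.2 w 61.980411595180925 g 0.0 t 37.9667
[0.006 0.004 0.136] [272.5  85.4   2. ]
[0. 0. 0.] [280.5  33.2   0. ]
```

To row units: 272 mm is 54.4, 85 mm is 17, 0.136 rad is 0.544.

```bash
python3 steer.py '[0, 0, 0.544, 54.4, 17, 0, 70, 0, 0, 0.544, 54.4, 17, 0, 70, 0, 0, 0.544, 54.4, 17, 0, 70, 0, 0, 0.544, 54.4, 17, 0, 70, 0, 0, 0.544, 54.4, 17, 0, 70, 0, 0, 0.544, 54.4, 17, 0, 70, 0, 0, 0.544, 54.4, 17, 0, 70, 0, 0, 0.544, 54.4, 17, 0, 70]' ; python3 steer.py '[0, 0, 0, 56, 6.6, 0, 70, 0, 0, 0, 56, 6.6, 0, 70, 0, 0, 0, 56, 6.6, 0, 70, 0, 0, 0, 56, 6.6, 0, 70, 0, 0, 0, 56, 6.6, 0, 70, 0, 0, 0, 56, 6.6, 0, 70, 0, 0, 0, 56, 6.6, 0, 70, 0, 0, 0, 56, 6.6, 0, 70]'; python3 steer.py '[0, 0, 0, 0, 0, 0, 70, 0, 0, 0, 0, 0, 0, 70]';python3 -c "
from h import *
plan((611,239,102.5,-1.6))"
```

```text
t: 38.63
ee_pos: [568.2, -31.2, 207.7]
tcp_rot: [-0.001, 0.714, 0.701, 0.002]
wrist_force: [0.2, 0.8, 0.5]
width: 70.3
grasp_force: 0.0
t: 39.3
ee_pos: [606.9, 247.5, 207.1]
tcp_rot: [-0.002, 0.714, 0.7, 0.002]
wrist_force: [-0.1, 0.9, 0.2]
width: 70.2
grasp_force: 0.0
t: 39.47
ee_pos: [607.8, 237.9, 206.4]
tcp_rot: [0.0, 0.717, 0.697, -0.001]
wrist_force: [-0.1, -0.8, 0.5]
width: 70.1
grasp_force: 0.0
now [607.8 237.9 206.4] yaw -1.6 w 70.07571282242225 g 0.0 t 39.4667
[-0.001  0.001 -0.   ] [  1.3   3.3 103.9]
```

To row units: 104 mm is 20.8, 95 mm is 19.

```bash
python3 steer.py '[0, 0, 0, 0.26, 0.66, 8, 70, 0, 0, 0, 0.26, 0.66, 15, 70, 0, 0, 0, 0.26, 0.66, 19, 70, 0, 0, 0, 0.26, 0.66, 20.8, 70, 0, 0, 0, 0.26, 0.66, 20.8, 70, 0, 0, 0, 0.26, 0.66, 20.8, 70]' 25; python3 steer.py '[0, 0, 0, 0, 0, 0, 45, 0, 0, 0, 0, 0, 0, 45, 0, 0, 0, 0, 0, 0, 45, 0, 0, 0, 0, 0, 0, 45, 0, 0, 0, 0, 0, 0, 45, 0, 0, 0, 0, 0, 0, 45]'; python3 steer.py '[0, 0, 0, 0, 0, -6, 45, 0, 0, 0, 0, 0, -14, 45, 0, 0, 0, 0, 0, -22, 45, 0, 0, 0, 0, 0, -22, 45, 0, 0, 0, 0, 0, -22, 45]';  python3 -c "
from h import *
caddy()
plan((550,-40,205,-1.6),(431,-326,205,6))"
```

```text
t: 39.97
ee_pos: [611.9, 239.3, 103.6]
tcp_rot: [0.0, 0.717, 0.697, -0.0]
wrist_force: [-0.3, 0.9, 0.1]
width: 69.9
grasp_force: 0.0
t: 40.47
ee_pos: [612.1, 240.4, 104.1]
tcp_rot: [0.0, 0.717, 0.697, 0.001]
wrist_force: [0.8, -0.8, 7.1]
width: 49.5
grasp_force: 25.0
t: 40.88
ee_pos: [612.4, 240.7, 215.4]
tcp_rot: [0.001, 0.717, 0.697, 0.002]
wrist_force: [0.7, -0.1, -1.8]
width: 49.6
grasp_force: 25.0
corner 145 182 shift 0 1 0.84
corner 212 145 shift 0 0 0.95
corner 107 126 shift 0 0 0.99
now [611.5 239.8 213.4] yaw -1.6 w 49.75887657952218 g 24.991305470466614 t 40.9333
[ 0.001  0.    -0.   ] [-281.5  -53.6    8.4]
[ 0.     0.    -0.133] [-289.2 -111.     0. ]
```

```bash
python3 steer.py '[0, 0, 0, -56.2, -10.8, 1.6, 45, 0, 0, 0, -56.2, -10.8, 1.6, 45, 0, 0, 0, -56.2, -10.8, 1.6, 45, 0, 0, 0, -56.2, -10.8, 1.6, 45, 0, 0, 0, -56.2, -10.8, 1.6, 45, 0, 0, 0, -56.2, -10.8, 1.6, 45, 0, 0, 0, -56.2, -10.8, 1.6, 45, 0, 0, 0, -56.2, -10.8, 1.6, 45]'; python3 steer.py '[0, 0, -0.532, -57.8, -22.2, 0, 45, 0, 0, -0.532, -57.8, -22.2, 0, 45, 0, 0, -0.532, -57.8, -22.2, 0, 45, 0, 0, -0.532, -57.8, -22.2, 0, 45, 0, 0, -0.532, -57.8, -22.2, 0, 45, 0, 0, -0.532, -57.8, -22.2, 0, 45, 0, 0, -0.532, -57.8, -22.2, 0, 45, 0, 0, -0.532, -57.8, -22.2, 0, 45]'; python3 steer.py '[0, 0, 0, 0, 0, 0, 45, 0, 0, 0, 0, 0, 0, 45, 0, 0, 0, 0, 0, 0, 45]'; python3 -c "
from h import *
plan((431,-326,68,6))"
```

```text
t: 41.6
ee_pos: [546.0, -48.4, 202.2]
tcp_rot: [-0.001, 0.72, 0.694, -0.004]
wrist_force: [-0.6, -0.1, -2.2]
width: 50.0
grasp_force: 25.0
t: 42.27
ee_pos: [426.5, -329.9, 202.9]
tcp_rot: [-0.002, 0.671, 0.741, -0.001]
wrist_force: [0.8, 0.4, -1.4]
width: 49.4
grasp_force: 25.0
t: 42.52
ee_pos: [430.6, -323.6, 204.1]
tcp_rot: [-0.001, 0.669, 0.744, 0.0]
wrist_force: [0.1, 0.1, -1.3]
width: 49.7
grasp_force: 25.0
now [ 430.6 -323.6  204.1] yaw 6.1 w 49.70374356500463 g 24.99115616083145 t 42.5167
[-0.001 -0.002  0.001] [ -2.6   0.2 136.1]
```

```bash
python3 steer.py '[0, 0, 0, -0.52, 0, 8, 45, 0, 0, 0, -0.52, 0, 16, 45, 0, 0, 0, -0.52, 0, 21, 45, 0, 0, 0, -0.52, 0, 23.6, 45, 0, 0, 0, -0.52, 0, 25.2, 45, 0, 0, 0, -0.52, 0, 26.2, 45, 0, 0, 0, -0.52, 0, 26.6, 45, 0, 0, 0, -0.52, 0, 26.6, 45]'; python3 steer.py '[0, 0, 0, 0, 0, 0.2, 45, 0, 0, 0, 0, 0, 0.4, 45, 0, 0, 0, 0, 0, 0.4, 45]'; python3 -c "
from h import *
plan((431,-326,68,6))"
```

```text
t: 43.18
ee_pos: [431.5, -327.1, 72.3]
tcp_rot: [0.0, 0.669, 0.744, 0.0]
wrist_force: [0.7, 0.4, -0.6]
width: 49.7
grasp_force: 25.0
t: 43.43
ee_pos: [431.1, -327.9, 70.6]
tcp_rot: [0.001, 0.669, 0.743, 0.0]
wrist_force: [-0.3, 0.2, -2.3]
width: 49.5
grasp_force: 25.0
now [ 431.1 -327.9   70.6] yaw 6.0 w 49.467659477742345 g 24.99126434326172 t 43.4333
[0.001 0.001 0.   ] [1.9 0.1 2.6]
```

To row units: 2.5 mm is 0.5, 1 mm is 0.2.

```bash
python3 steer.py '[0, 0, 0, 0, 0, 0.2, 45, 0, 0, 0, 0, 0, 0.5, 45, 0, 0, 0, 0, 0, 0.5, 45]'; python3 steer.py '[0, 0, 0, 0, 0, 0, 55, 0, 0, 0, 0, 0, 0, 60, 0, 0, 0, 0, 0, 0, 62, 0, 0, 0, 0, 0, 0, 62, 0, 0, 0, 0, 0, 0, 62]'; python3 steer.py '[0, 0, 0, 0, 0, -2, 62, 0, 0, 0, 0, 0, -8, 62, 0, 0, 0, 0, 0, -16, 62, 0, 0, 0, 0, 0, -24, 62, 0, 0, 0, 0, 0, -28, 62, 0, 0, 0, 0, 0, -28, 62]'; python3 steer.py '[0, 0, 0, 46, 6, -2, 62, 0, 0, 0, 46, 6, -2, 62, 0, 0, 0, 46, 6, -2, 62, 0, 0, 0, 46, 6, -2, 62, 0, 0, 0, 46, 6, -2, 62, 0, 0, 0, 46, 6, -2, 62, 0, 0, 0, 46, 6, -2, 62, 0, 0, 0, 46, 6, -2, 62]'; python3 - <<'E'
from h import *
plan(); s=arm.snapshot("scene"); cv2.imwrite("pics/s7.png",cv2.resize(s[60:280,60:380],None,fx=2.5,fy=2.5,interpolation=cv2.INTER_CUBIC))
E
```

```text
t: 43.68
ee_pos: [431.1, -327.9, 68.0]
tcp_rot: [0.0, 0.669, 0.743, -0.0]
wrist_force: [-0.6, 0.5, 3.6]
width: 49.7
grasp_force: 25.0
t: 44.1
ee_pos: [430.8, -327.6, 67.5]
tcp_rot: [-0.0, 0.669, 0.743, -0.0]
wrist_force: [0.4, -0.3, -0.4]
width: 61.8
grasp_force: 0.0
t: 44.6
ee_pos: [432.8, -328.3, 212.7]
tcp_rot: [0.004, 0.669, 0.743, 0.0]
wrist_force: [0.1, -0.3, -0.4]
width: 62.2
grasp_force: 0.0
t: 45.27
ee_pos: [436.4, -94.5, 217.6]
tcp_rot: [0.0, 0.668, 0.744, -0.0]
wrist_force: [-0.3, -0.3, -0.2]
width: 62.0
grasp_force: 0.0
now [436.4 -94.5 217.6] yaw 6.2 w 61.97834062256729 g 0.0 t 45.2667
```

View pics/s7.png

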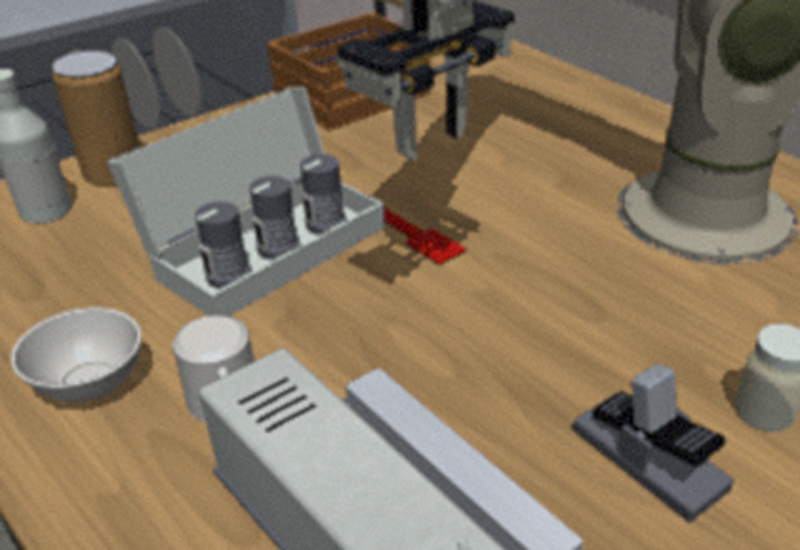

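All three filters stand upright inside the caddy, with tops at about (220,210), (272,187) and (320,163). The rocker is back with its +y end up, and the bystanders visible in this crop (mug, red scraper, jar) look undisturbed.

```bash
python3 steer.py '[0, 0, 0, 0, 0, 0, 62, 0, 0, 0, 0, 0, 0, 62, 0, 0, 0, 0, 0, 0, 62, 0, 0, 0, 0, 0, 0, 62]'; python3 -c "
from cell import arm
print(arm.hand_in())"
```

```text
t: 45.65
ee_pos: [436.5, -96.6, 217.3]
tcp_rot: [-0.0, 0.67, 0.743, -0.0]
wrist_force: [-0.7, 0.0, -0.2]
width: 62.1
grasp_force: 0.0
the job is handed in; nothing more can be done
None
```

The job is handed in at about 46 s: all three filters stood facing the window on the ledge, the rocker was snapped over and back, and the filters now stand upright in the caddy; the hand-in gave no verdict.

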